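# Roll-test tubes on a drop-gate ramp and scrap the one that will not roll

### The arm

A 6-joint arm with a two-finger parallel gripper is mounted at the origin on the work surface. World frame = base frame: x ahead of the robot, y to its left, z up, the work surface at z = 0. Lengths are in m, angles in rad, forces in N, time in s.
With the tool pointing down it reaches from about 0.325 to 0.925 m from the base axis. Payload 3.1 kg.
Tool frame: the origin (TCP) lies at the very end of the fingers, on their centre line; the grasp point (between the pads) lies 19 mm behind it; y points along the fingers, x is the direction in which the jaws open and shut, and the axes are right-handed (so a half turn about y gives the same grasp; the last joint's range is limited). The gripper opens to 85 mm and grips with 20 to 120 N. Pads are 22 mm wide; open, the fingers measure 114 mm over their backs; the gripper's body (76 mm by 85 mm) begins 54 mm behind the grasp point. The pads swing forward as they close: fully open they stand 13 mm farther back than shut.
Start: joints at [-1.374, 0.217, 1.613, -0, 1.311, -0.112], TCP at [0.19, -0.595, 0.231] pointing down, gripper open.
Joint ranges: [-2.75, 2.75], [-0.78, 2.1], [0.31, 2.55], [-1.13, 4.27], [0.13, 2.63], [-2.58, 2.58]. Speed limits (rad/s): [2.79, 2.79, 3.14, 3.14, 3.14, 3.14].

### API

Orientations are given as a rotation vector (axis times angle).
In Python, from cell import bot gives the robot as it stands.
- The arm moves only by the shell command python3 -m inch 'ROWS' [OPENING] [FORCE]. ROWS is JSON, a list of rows, each a list of 4 numbers: the shift along the tool's x, y, z in cm, then the turn about the tool's y in rad. A call has 1 to 8 rows; each row is the pose to reach, as a shift and turn from the pose measured when the call began, along the tool's axes at that moment; what a row does not reach only later rows make up. A row lasts 1/10 s, in which the tool goes at most 50 mm and 8.59 degrees, less where a joint would pass 70% of its speed; a pose out of reach is approached as far as the arm can. A call with a gripper value outside its range is refused whole. OPENING is the opening, from 0 (shut) to 1 (fully open), set as the call begins (- or left out, the last holds). The fingers move at their own pace and stop on an object; FORCE is the grip in N (left out, the last holds). Time passes only in rows, so rows that repeat a pose let the fingers close. It gives the time, the measured TCP pose, the force and the opening at its end, in the units of the state.
- bot.observe(): the state, without advancing time (a new reading comes with each control period).
- bot.read_camera(name): name is "scene" or "top"; returns a dict with "frame" (384x512x3 uint8, blue, green, red), "range_z" (384x512 float32, m along the optical axis (not along the pixel's ray), 0 where there is no reading), "fx", "fy", "cx", "cy" (pixels), "extrinsics" (4x4, takes a point from world to camera coordinates). Camera axes: x right, y up, looking along -z (the intrinsics and any distortion apply to the point x, -y, -z); pixel columns grow to the right and rows downward; lengths in m; the calibration is good to about 2 mm. A picture is of the moment at which its call begins.
- bot.hand_in(): hands the job in, once; it reports no verdict.
The state is a dict: "time": time; "joints": joint angles; "qd": joint speeds; "tau": joint torques, N m; "eef_pos": TCP position; "ee_rot": TCP orientation; "ft_force": force on the tool from outside, world axes, zero at the start; "torque": the same for the moment, N m; "opening": opening from 0.0 (shut) to 1.0 (fully open).
Only numpy, scipy, OpenCV 4.12 (cv2) and the standard library are available. Lean on these libraries where they do the work, as an engineer would, in place of code of your own. Each camera call takes 0.05 s, during which the arm holds its last target.

### The job

Test the two tubes on the roll ramp: set them gently on the deck above the closed gate, side by side and lying across the slope, and when both lie there let go, pull the knob straight out until it clicks into its out position, so that the gate drops. When whatever rolls has come to rest in the tray, push the knob fully home, then lay the tube that stayed on the deck in the scrap bin. Do not touch tubes that are in the tray, and leave the other things on the bench where they are.

Things in the scene. Friction and masses are not known exactly. Their poses are not given: they have to be found in the camera images.
- tube_a_mid (a point): Tube A: aluminium tube lying on the bench to the robot's left, 80 mm long, 36 mm across, 3 mm wall, about 0.1 kg. This point: mid-length, half-way up; x along the tube, z up at the start. One of the two (not told which) is crushed: a 30 mm wide flat all along its underside, on which it lies, 28 mm high; from above it looks as round as the other.
- tube_b_mid (a point): Tube B: the same description as tube A.
- ramp: grey roll-test ramp, fixed to the bench. Origin: on the bench under its middle; x points level downhill (away from the robot), y across the slope, z up. Sloping aluminium deck nearest the robot, tray beyond its foot, knob console beside the tray at y = -163 mm. More than 60 N between a tube and the deck or gate is too rough.
- deck_foot (a point): middle of the hinge line at the deck's foot (its top face): ramp x = 60 mm, z = 34 mm. From here the deck rises towards -x, 190 mm long, 252 mm wide between 8 mm rims, at a slope set anew each time between 10 and 15.5 degrees and not told: find the surface by touch. A thin line at y = 0 parts two places, centred at y = -65 and 65 mm.
- gate (a joint): travel of the gate in m: 0 closed to 0.020 sunk below the deck (worked by the knob). It is a 5 mm steel bar right across the deck, at ramp x = 20 mm (40 mm from the foot), its top at z = 58 mm when closed, about 15 mm above the deck. A tube set 55 mm up the slope from it leaves room for fingers; a sound one then rolls against the gate, the crushed one stays on its flat.
- tray_mid (a point): middle of the tray's floor: ramp x = 104.5 mm, z = 12 mm. The floor runs from x = 65 to 144 mm and is 262 mm wide; walls up to z = 57 mm. The sound tube rolls in here when the gate drops.
- knob_grip (a point): black round push-pull knob on the ramp's console, 34 mm diameter; this point is the middle of the 25 mm high knob head, on its axis, 30 mm out from the steel panel when home. z of this point is the direction to pull: up, leaning 20 degrees towards the robot (ramp -x). The head's underside is 18 mm off the panel when home.
- knob (a joint): travel of the knob in m: 0 fully home (gate closed) to 0.028 fully out (gate open). A detent (over-centre spring) resists up to about 8 N on leaving either end, eases off to the middle and snaps it on to the other end.
- bin: grey open scrap bin, fixed: outside 160 mm (x) by 130 mm (y), 55 mm high, walls and floor 4 mm. Origin: centre of its underside.
- tape_roll: bystander: black tape roll lying flat, 72 mm across, 24 mm high, near the tubes
- wrench: bystander: steel wrench, 190 mm long
- screwdriver: bystander: screwdriver, 200 mm long
- oil_can: bystander: white can, 60 mm diameter, 160 mm high
- mug: bystander: white mug, 80 mm diameter, 90 mm high
- sanding_block: bystander: cork sanding block, 90 x 60 x 30 mm
- bearing_puck: bystander: steel disc, 60 mm across, 18 mm high, near the tubes
There are look-alikes about, which are no part of the job. What is shaped like the part that bears tube_b_mid but green or turquoise is not meant.

How it is judged:
On the way, in this order (a step that is already met when the one before it is completed fails the run):
1. both tubes lie let go on the deck above the closed gate (value of joint knob below 0.005 m and x of tube_a_mid in the frame of ramp between -0.14 and 0.025 m and y of tube_a_mid in the frame of ramp between -0.135 and 0.135 m and z of tube_a_mid in the frame of ramp between 0.045 and 0.115 m and contact force between the fingers and tube_a below 0.1 N and linear speed of each of tube_a, tube_b below 0.05 m/s and x of tube_b_mid in the frame of ramp between -0.14 and 0.025 m and y of tube_b_mid in the frame of ramp between -0.135 and 0.135 m and z of tube_b_mid in the frame of ramp between 0.045 and 0.115 m and contact force between the fingers and tube_b below 0.1 N), for 0.2 s.
2. with the knob out, the sound tube (A) has rolled into the tray (value of joint knob above 0.022 m and x of tube_a_mid in the frame of ramp between 0.065 and 0.15 m and y of tube_a_mid in the frame of ramp between -0.135 and 0.135 m and z of tube_a_mid in the frame of ramp between 0.015 and 0.05 m), for 0.2 s.
3. the knob is pushed home again (value of joint knob below 0.005 m), for 0.1 s.
At the end, for the whole second after the job is handed in: The knob is home (under 5 mm out); the sound tube (A) lies in the ramp's tray (centre over its floor, under 50 mm high); the crushed tube (B) lies in the scrap bin with its centre inside the walls and under 50 mm high; all at rest (value of joint knob below 0.005 m and x of tube_a_mid in the frame of ramp between 0.065 and 0.15 m and y of tube_a_mid in the frame of ramp between -0.135 and 0.135 m and z of tube_a_mid in the frame of ramp between 0.015 and 0.05 m and x of tube_b_mid in the frame of bin between -0.08 and 0.08 m and y of tube_b_mid in the frame of bin between -0.065 and 0.065 m and z of tube_b_mid in the frame of bin between 0.005 and 0.05 m and linear speed of each of tube_a, tube_b below 0.03 m/s); the robot touches nothing.
It fails at once if a tube in the tray is touched by the gripper ((x of tube_a_mid in the frame of ramp between 0.068 and 0.15 m and z of tube_a_mid in the frame of ramp below 0.05 m and y of tube_a_mid in the frame of ramp between -0.135 and 0.135 m and contact force between the fingers and tube_a above 0.5 N) or (x of tube_b_mid in the frame of ramp between 0.068 and 0.15 m and z of tube_b_mid in the frame of ramp below 0.05 m and y of tube_b_mid in the frame of ramp between -0.135 and 0.135 m and contact force between the fingers and tube_b above 0.5 N)).
It fails at once if a tube is pressed on or dropped on the deck or gate with more than 60 N ((x of tube_a_mid in the frame of ramp below 0.03 m and contact force between tube_a and ramp above 60 N) or (x of tube_b_mid in the frame of ramp below 0.03 m and contact force between tube_b and ramp above 60 N)).
It fails at once if a bystander is moved by more than 40 mm (distance of any of tape_roll, wrench, screwdriver, oil_can, mug, sanding_block, bearing_puck from where it was at the start of the episode above 0.04 m).
It also fails if it takes over 69 s, if anything falls off the work surface, if the arm or the gripper's body presses on something with over 40 N, if the wrist force passes 120 N, or if a joint passes its speed limit or range.

## Working session

There is one attempt and no reset: what is moved stays moved. The work goes in short steps, Python scripts to look and compute and a shell command to move; the robot and the scene stay as the last step left them, time stands still between calls to the robot, and variables do not carry over. Pictures are saved under pics/ and viewed, and the job is handed in when it is done.

```bash
ls; mkdir -p pics
python3 - <<'E'
from cell import bot
import cv2, numpy as np
s=bot.observe(); print({k:np.round(v,3) for k,v in s.items()})
for n in ("scene","top"):
    c=bot.read_camera(n); cv2.imwrite(f"pics/{n}0.png",c["frame"]); print(n,c["fx"],c["fy"],c["cx"],c["cy"],np.round(c["extrinsics"],4).tolist(), [k for k in c])
    np.savez(f"{n}0.npz",**c)
E
```

```text
pics
{'time': np.float64(0.0), 'joints': array([-1.374,  0.218,  1.615,  0.   ,  1.311, -0.112]), 'qd': array([-0.001,  0.   , -0.001, -0.001,  0.   , -0.001]), 'tau': array([ 1.0000e-03, -3.9684e+01, -3.0385e+01, -0.0000e+00,  1.0000e-02,
       -0.0000e+00]), 'eef_pos': array([ 0.19 , -0.595,  0.23 ]), 'ee_rot': array([-1.338,  0.98 , -0.977]), 'ft_force': array([-0.027,  0.481, -0.138]), 'torque': array([-0.005, -0.005, -0.025]), 'opening': np.float64(1.001)}
scene 374.167799071383 374.167799071383 257.7585936830894 189.8038372675363 [[0.5443, 0.8386, 0.0204, -0.2885], [-0.5881, 0.3641, 0.7221, 0.2594], [0.5982, -0.4051, 0.6914, -1.6276], [0.0, 0.0, 0.0, 1.0]] ['frame', 'range_z', 'fx', 'fy', 'cx', 'cy', 'extrinsics']
top 357.11124107878663 357.11124107878663 252.38073660385936 192.37001515234508 [[-0.0241, -0.9997, -0.0075, 0.0372], [0.998, -0.0245, 0.0582, -0.5245], [-0.0584, -0.0061, 0.9983, -1.158], [0.0, 0.0, 0.0, 1.0]] ['frame', 'range_z', 'fx', 'fy', 'cx', 'cy', 'extrinsics']
```

View pics/scene0.png

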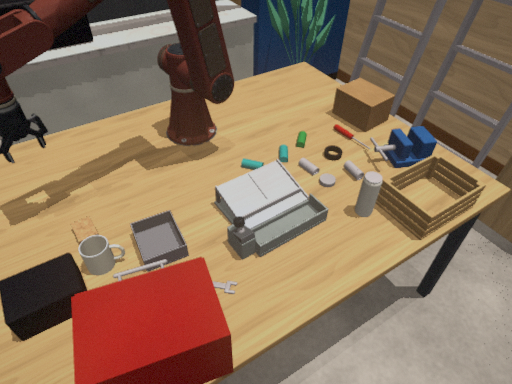

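View pics/top0.png

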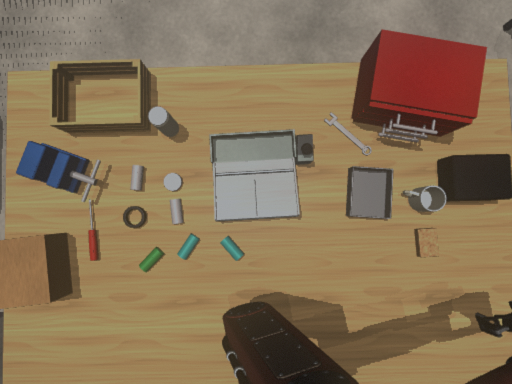

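```bash
cat > h.py <<'E'
import numpy as np, cv2
def load(n,i=0): return dict(np.load(f"{n}{i}.npz"))
def cloud(c):
    E=c["extrinsics"]; d=c["range_z"].astype(float); v,u=np.mgrid[0:d.shape[0],0:d.shape[1]]
    p=np.stack([(u-c["cx"])/c["fx"]*d, -(v-c["cy"])/c["fy"]*d, -d],-1)
    w=(p-E[:3,3])@E[:3,:3]; w[d==0]=np.nan; return w
def ray(c,u,v,z):
    E=c["extrinsics"]; R=E[:3,:3]; o=-R.T@E[:3,3]
    r=R.T@np.array([(u-c["cx"])/c["fx"],-(v-c["cy"])/c["fy"],-1]); return o+r*(z-o[2])/r[2]
def snap(n,i):
    from cell import bot
    c=bot.read_camera(n); np.savez(f"{n}{i}.npz",**c); return c
E
python3 - <<'E'
from h import *
c=load("top"); w=cloud(c); f=c["frame"]
np.set_printoptions(precision=4,suppress=True)
for (a,b,x,y) in [(125,150,160,198),(166,188,194,230)]:
    z=w[x:y,a:b,2]; m=(z>0.012)&(z<0.06)
    P=w[x:y,a:b][m]; print("tube",len(P),P[:,:2].mean(0),np.percentile(P[:,2],[50,90,97,100]))
    r=cv2.minAreaRect((P[:,:2]*1000).astype(np.float32)); print(r)
print("table z",np.nanmedian(w[280:300,120:200,2]))
crop=f[120:260,100:440]; 
cv2.imwrite("pics/topcrop.png",cv2.resize(f[100:250,110:310],None,fx=4,fy=4,interpolation=cv2.INTER_CUBIC)[:600,:800])
s=load("scene")["frame"]; cv2.imwrite("pics/scrop.png",cv2.resize(s[120:270,200:400],None,fx=4,fy=4,interpolation=cv2.INTER_CUBIC))
E
```

```text
tube 284 [0.5829 0.3994] [0.0342 0.0384 0.0396 0.0416]
((582.952392578125, 402.17144775390625), (36.00849914550781, 79.38528442382812), 83.89627075195312)
tube 269 [0.4703 0.2742] [0.0266 0.0306 0.0321 0.0357]
((470.2416076660156, 276.4512634277344), (79.55374145507812, 35.83574295043945), 4.726715564727783)
table z 0.0012014585714730482
```

```bash
python3 -c "
import cv2;print(cv2.imread('pics/topcrop.png').shape)"
```

```text
(600, 800, 3)
```

View pics/topcrop.png

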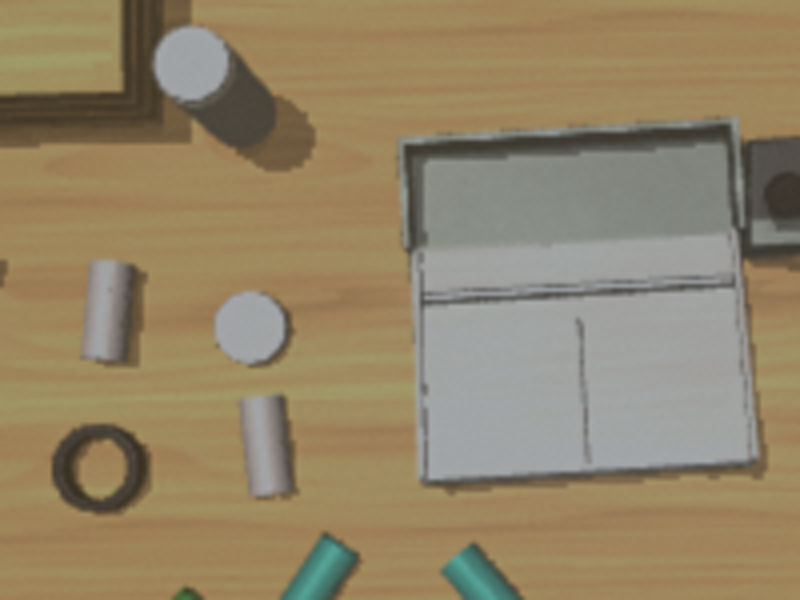

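View pics/scrop.png

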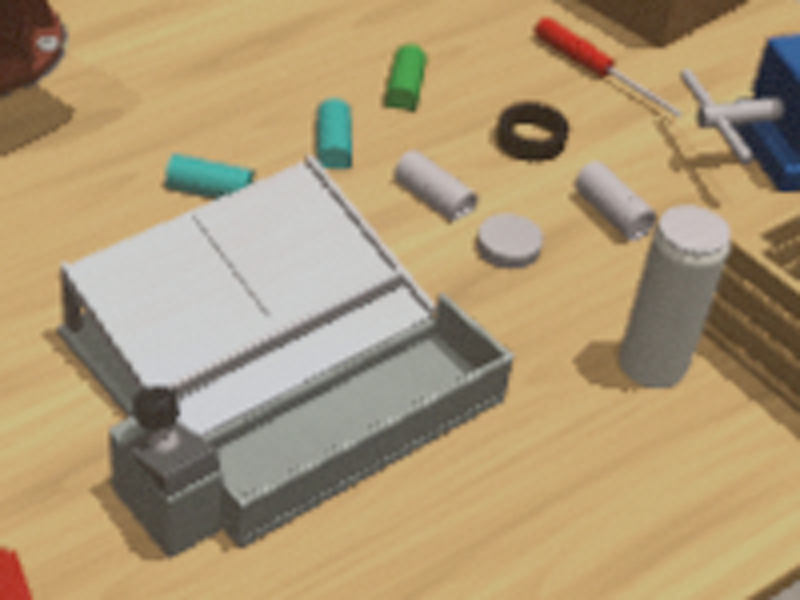

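Run:
```python
from h import *
np.set_printoptions(precision=4,suppress=True)
c=load("top"); w=cloud(c)
for n in ("top",):
    # deck plane above gate
    P=w[178:215,220:294].reshape(-1,3); P=P[~np.isnan(P[:,2])]
    A=np.c_[P[:,:2],np.ones(len(P))]; k=np.linalg.lstsq(A,P[:,2],rcond=None)[0]
    r=P[:,2]-A@k; g=abs(r)<.006; k=np.linalg.lstsq(A[g],P[g,2],rcond=None)[0]
    print(n,k,"slope deg",np.degrees(np.arctan(np.hypot(*k[:2]))),"uphill yaw",np.degrees(np.arctan2(-k[1],-k[0])),r.std())
# ramp silhouettes: points by height in region
# tray walls, z~57
m=np.zeros(w.shape[:2],bool); m[120:180,200:320]=True
z=w[...,2]
for v in range(122,180,3): print(v,' '.join('%3d'%(z[v,u]*1000) for u in range(206,320,3)))
```

```text
top [-0.2498 -0.0065  0.1921] slope deg 14.02923696565734 uphill yaw 1.4808029698700647 0.002070696416986676
122   1   0   4   2  -2   0   2   3  -1   7   4   1   3   0   1   0   3   0  -1   3  -1  -1   3   7   1   3   2   0   1   0   3   3   0   0   0   1   2   0
125   0  -1   1   2   0   0   1   3   0  -3   0   1   0   2   0   0   3   4   3   1   1   2   1   2   2   3  -3  -2   6   1  -1  -1   2   0   3   0   0   0
128   6   0   2  -1  -2   4   1   0   1   3   2   2   4   1  -4  -3   2  -2   1   3   3   0   0  -4   1   0  -1   3   2  -1   0   4   1   4   1   3   0   2
131   1   5   1   0   2   3   0   4   2   3   0   2   1   1   4  -1   0   6  56  57  58  58  58  59  61  57  60  59  55  59   0   2  -1   4   0   0   0   2
134   2  54  56  60  58  59  56  54  56  57  59  51  52  52  50  48  44  39  35  35  31  32  24  22  21  19  15  16  17  54  -1   0   0  79  86  86   4   2
137   3  52  37  32  27  32  23  22  24  15  18  10  16  13  14   9  10  17  14  12  12  15  14  15  17   8  10  13  12  57  71  91  93  95  92  95   0  -2
140  -1   0  29  10  14  15   8   8  12  14  13  13   9  12  11  15   8  12  13  15  11  14  15  12  11   8  12  16  12  52  70  92  90  91  90  91  -1   2Traceback (most recent call last):
  File "<stdin>", line 14, in <module>
  File "<stdin>", line 14, in <genexpr>
ValueError: cannot convert float NaN to integer
```

Run:
```python
from h import *
s=load("top")["frame"]; cv2.imwrite("pics/tc2.png",cv2.resize(s[125:225,200:330],None,fx=6,fy=6,interpolation=cv2.INTER_CUBIC))
```

```text
(no output)
```

View pics/tc2.png

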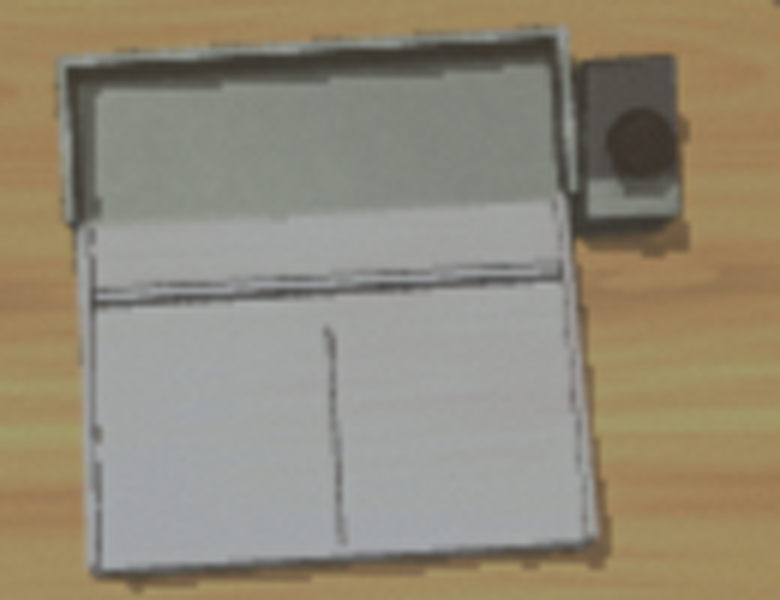

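Run:
```python
from h import *
np.set_printoptions(precision=4,suppress=True)
c=load("top")
def p(X,Y,z): return ray(c,(X+.5)/6-.5+200,(Y+.5)/6-.5+125,z)
for nm,a in dict(gL=(95,296,.058),gR=(560,270,.058),fL=(95,222,.034),fR=(558,198,.034),tTL=(62,60,.057),tTR=(568,32,.057),
 rimBL=(95,572,.092),rimBR=(597,544,.092),c0=(328,328,.052),c1=(342,545,.085),knob=(641,144,.115)).items(): print(nm,p(*a))
a,b=p(95,296,.058),p(560,270,.058); print("gate yaw",np.degrees(np.arctan2((a-b)[0],-(a-b)[1])), np.linalg.norm(a-b))
a,b=p(62,60,.057),p(568,32,.057); print("tray yaw",np.degrees(np.arctan2((a-b)[0],-(a-b)[1])), np.linalg.norm(a-b))
# bin
f=c["frame"]; w=cloud(c); z=w[...,2]
cv2.imwrite("pics/bin.png",cv2.resize(f[155:230,335:405],None,fx=7,fy=7,interpolation=cv2.INTER_CUBIC))
m=np.zeros(z.shape,bool); m[155:230,335:405]=True
P=w[m&(z>.046)&(z<.064)]; print(len(P)); r=cv2.minAreaRect((P[:,:2]*1000).astype(np.float32)); print("bin",r)
# knob cloud
m=np.zeros(z.shape,bool); m[135:165,298:318]=True
P=w[m&(z>.103)]; print("knob top",len(P),P.mean(0),P.min(0),P.max(0))
c2=load("scene"); w2=cloud(c2)
hsv=cv2.cvtColor(c2["frame"],cv2.COLOR_BGR2HSV)
m=np.zeros(w2.shape[:2],bool); m[210:262,225:262]=True
P=w2[m&(w2[...,2]>.101)]; print("knob scene",len(P),P.mean(0),P.min(0),P.max(0))
```

```text
gL [0.5844 0.1402 0.058 ]
gR [ 0.5921 -0.1063  0.058 ]
fL [0.6274 0.1421 0.034 ]
fR [ 0.6341 -0.1091  0.034 ]
tTL [0.7115 0.1556 0.057 ]
tTR [ 0.7196 -0.1146  0.057 ]
rimBL [0.4391 0.139  0.092 ]
rimBR [ 0.4472 -0.1171  0.092 ]
c0 [0.5649 0.0172 0.052 ]
c1 [0.4498 0.0127 0.085 ]
knob [ 0.648  -0.1428  0.115 ]
gate yaw -178.21530356370235 0.24659033564486071
tray yaw -178.2758823663651 0.2703234903993594
316
bin ((513.0399169921875, -372.2716979980469), (171.3330078125, 159.9849853515625), 84.6412582397461)
knob top 109 [ 0.6468 -0.142   0.1224] [ 0.6311 -0.1591  0.1061] [ 0.6654 -0.1269  0.1297]
knob scene 107 [ 0.6516 -0.1496  0.1199] [ 0.6326 -0.1634  0.1054] [ 0.6635 -0.1331  0.1292]
```

View pics/bin.png

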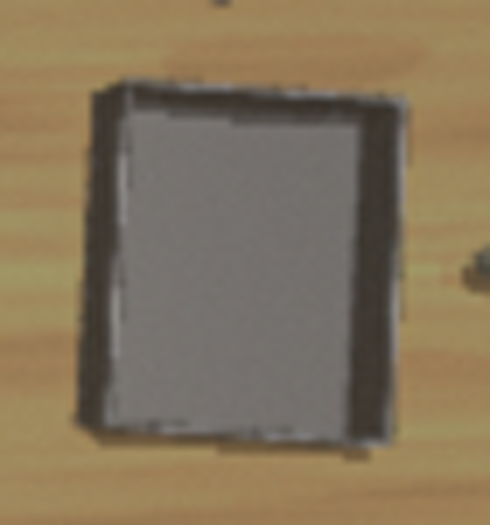

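```bash
cat >> h.py <<'E'
from scipy.spatial.transform import Rotation as Ro
def st():
    from cell import bot
    s=bot.observe(); R=Ro.from_rotvec(s["ee_rot"]).as_matrix()
    yaw=np.degrees(np.arctan2(R[1,0],R[0,0]))
    print("t%.2f pos"%s["time"],np.round(s["eef_pos"],4),"jawyaw %.2f"%yaw,"F",np.round(s["ft_force"],2),"op %.3f"%s["opening"],"j",np.round(s["joints"],2))
    return s,R,yaw
def goto(x,y,z,yaw=None):
    s,R,y0=st(); d=R.T@(np.array([x,y,z])-s["eef_pos"])*100
    t=0 if yaw is None else (yaw-y0+90)%180-90
    # turn about tool y: tool y is down so world yaw reverses
    print("rows: shift cm",np.round(d,2),"turn",round(float(-np.radians(t)),4),"dist mm",round(float(np.linalg.norm(d)*10)),"alt turn",round(float(-np.radians(t-180*np.sign(t))),3), "tool y",np.round(R[:,1],3))
E
python3 - <<'E'
from h import *
goto(.470,.2755,.20,94.7)
c=load("top"); w=cloud(c)
print("bin",ray(c,371.8,191.8,.055))
ax=np.array([-np.sin(np.radians(20))*.9995,-.342*.031,.9397])
for n,(a,b,x,y) in dict(top=(135,165,296,320),scene=(205,262,222,265)).items():
    w=cloud(load(n)); P=w[a:b,x:y].reshape(-1,3); P=P[P[:,2]>.1]; h=P@ax
    # histogram of axial coordinate
    H=np.percentile(h,[50,75,90,97]); T=P[h>H[2]-.006]; print(n,H,len(T),T.mean(0),np.median(T@ax))
E
```

```text
t0.10 pos [ 0.1898 -0.5947  0.2301] jawyaw -72.31 F [ 0.41  0.11 -0.45] op 1.002 j [-1.37  0.22  1.61 -0.    1.31 -0.11]
rows: shift cm [-74.39   3.18  53.14] turn 0.2267 dist mm 915 alt turn -2.915 tool y [-0.     0.002 -1.   ]
bin [ 0.51545097 -0.35400571  0.055     ]
top [-0.10340896 -0.10112699 -0.10016878 -0.09863838] 82 [ 0.64589004 -0.14287721  0.1244166 ] -0.10270958128065183
scene [-0.1066818  -0.10262963 -0.10157922 -0.10043718] 56 [ 0.64634991 -0.14837743  0.12373324] -0.10270673704535802
```

```bash
for i in 1; do python3 -m inch '[[-74.4,3.2,53.1,0.227],[-74.4,3.2,53.1,0.227],[-74.4,3.2,53.1,0.227],[-74.4,3.2,53.1,0.227],[-74.4,3.2,53.1,0.227],[-74.4,3.2,53.1,0.227],[-74.4,3.2,53.1,0.227],[-74.4,3.2,53.1,0.227]]' 0.7; done; python3 -c "
from h import *; goto(.470,.2755,.20,94.7)"
```

```text
time: 0.9
eef_pos: [0.312, -0.2127, 0.2171]
ee_rot: [-1.245, 1.151, -1.148]
ft_force: [1.4, -0.9, 0.8]
opening: 0.699
t0.90 pos [ 0.312  -0.2127  0.2171] jawyaw -85.38 F [ 1.42 -0.93  0.78] op 0.699 j [-0.79 -0.34  2.17  0.    1.32  0.7 ]
rows: shift cm [-47.38   1.82  19.68] turn -0.0013 dist mm 513 alt turn 3.14 tool y [-0.     0.002 -1.   ]
```

```bash
python3 -m inch '[[-47.4,1.8,19.7,0],[-47.4,1.8,19.7,0],[-47.4,1.8,19.7,0],[-47.4,1.8,19.7,0],[-47.4,1.8,19.7,0],[-47.4,1.8,19.7,0],[-47.4,1.8,19.7,0],[-47.4,1.8,19.7,0]]' 0.65; python3 -c "
from h import *; goto(.470,.2755,.20,94.7)"
```

```text
time: 1.7
eef_pos: [0.4346, 0.1679, 0.2038]
ee_rot: [-1.245, 1.15, -1.147]
ft_force: [0.2, -1.4, -0.7]
opening: 0.652
t1.70 pos [0.4346 0.1679 0.2038] jawyaw -85.32 F [ 0.21 -1.39 -0.69] op 0.652 j [ 0.22 -0.1   2.    0.    1.24  1.71]
rows: shift cm [-10.43   0.4    4.41] turn -0.0004 dist mm 113 alt turn 3.141 tool y [-0.     0.002 -1.   ]
```

```bash
python3 -m inch '[[-10.4,0.4,4.4,0],[-10.4,0.4,4.4,0],[-10.4,0.4,4.4,0],[-10.4,4.4,4.4,0],[-10.4,9.4,4.4,0],[-10.4,13.4,4.4,0],[-10.4,14.4,4.4,0],[-10.4,14.4,4.4,0]]'
python3 - <<'E'
from h import *
goto(.470,.2755,.005,94.7)
c=snap("top",1); f=c["frame"]; cv2.imwrite("pics/t1.png",cv2.resize(f[165:255,120:260],None,fx=5,fy=5,interpolation=cv2.INTER_CUBIC))
E
```

```text
time: 2.5
eef_pos: [0.468, 0.2741, 0.058]
ee_rot: [-1.25, 1.153, -1.147]
ft_force: [0.2, -0.4, -0.2]
opening: 0.652
t2.50 pos [0.468  0.2741 0.058 ] jawyaw -85.35 F [ 0.23 -0.37 -0.18] op 0.652 j [0.4  0.26 1.92 0.   0.96 1.89]
rows: shift cm [-0.12  5.3   0.24] turn -0.0009 dist mm 53 alt turn 3.141 tool y [-0.005 -0.    -1.   ]
```

View pics/t1.png

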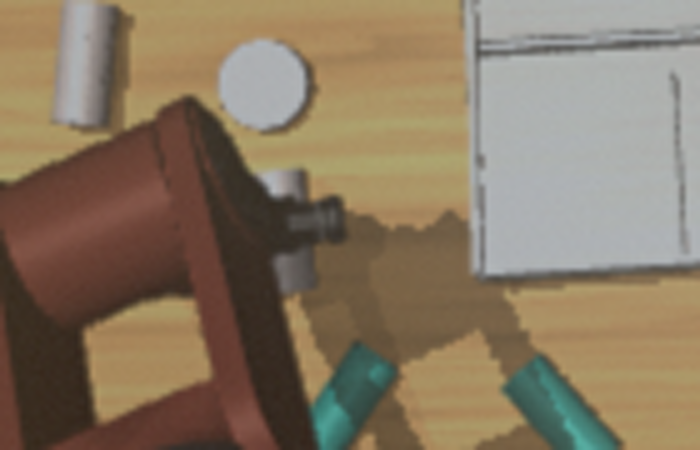

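```bash
python3 -m inch '[[-0.1,3.3,0.2,0],[-0.1,5.2,0.2,0],[-0.1,5.6,0.2,0],[-0.1,5.6,0.2,0]]' ; python3 -m inch '[[0,0,0,0],[0,0,0,0],[0,0,0,0],[0,0,0,0],[0,0,0,0],[0,0,0,0]]' 0.3 35; python3 -c "
from h import *; goto(.470,.2755,.001,94.7)"
```

```text
time: 2.95
eef_pos: [0.4735, 0.2768, 0.0061]
ee_rot: [-1.243, 1.149, -1.148]
ft_force: [0.2, 0.5, 0.2]
opening: 0.653
time: 3.55
eef_pos: [0.4759, 0.2777, 0.0091]
ee_rot: [-1.238, 1.146, -1.149]
ft_force: [-0.8, -0.4, 7.0]
opening: 0.402
t3.55 pos [0.4759 0.2777 0.0091] jawyaw -85.35 F [-0.77 -0.36  6.96] op 0.402 j [0.4  0.35 1.92 0.   0.86 1.89]
rows: shift cm [ 0.18  0.8  -0.61] turn -0.0008 dist mm 10 alt turn 3.141 tool y [ 0.007  0.005 -1.   ]
```

```bash
python3 -m inch '[[0,0,0,0],[0,0,0,0],[0,0,0,0]]' 0.6; python3 -c "
from h import *; goto(.470,.2755,.001,94.7)"
```

```text
time: 3.85
eef_pos: [0.4761, 0.2779, 0.0094]
ee_rot: [-1.238, 1.146, -1.149]
ft_force: [-0.7, 1.1, -0.2]
opening: 0.602
t3.85 pos [0.4761 0.2779 0.0094] jawyaw -85.34 F [-0.66  1.09 -0.23] op 0.602 j [0.4  0.35 1.92 0.   0.86 1.89]
rows: shift cm [ 0.19  0.83 -0.63] turn -0.0008 dist mm 11 alt turn 3.141 tool y [ 0.007  0.005 -1.   ]
```

```bash
python3 -m inch '[[0.2,0.85,-0.6,0],[0.2,0.85,-0.6,0],[0.2,0.85,-0.6,0],[0.2,0.85,-0.6,0],[0.2,0.85,-0.6,0]]' ; python3 -c "
from h import *; goto(.470,.2755,.001,94.7)"
```

```text
time: 4.35
eef_pos: [0.4705, 0.2755, 0.0009]
ee_rot: [-1.238, 1.146, -1.149]
ft_force: [0.2, 0.5, 0.2]
opening: 0.601
t4.35 pos [0.4705 0.2755 0.0009] jawyaw -85.35 F [0.24 0.47 0.17] op 0.601 j [0.4  0.36 1.93 0.   0.84 1.89]
rows: shift cm [-0.   -0.01 -0.05] turn -0.0008 dist mm 1 alt turn 3.141 tool y [ 0.007  0.005 -1.   ]
```

```bash
python3 -m inch '[[0,0,0,0],[0,0,0,0],[0,0,0,0],[0,0,0,0],[0,0,0,0]]' 0.3 35; python3 -c "
from h import *; goto(.470,.2755,.001,94.7)"
```

```text
time: 4.85
eef_pos: [0.4711, 0.2757, 0.0013]
ee_rot: [-1.236, 1.145, -1.15]
ft_force: [0.2, 0.6, 2.6]
opening: 0.408
t4.85 pos [0.4711 0.2757 0.0013] jawyaw -85.35 F [0.22 0.62 2.64] op 0.408 j [0.4  0.36 1.93 0.   0.84 1.89]
rows: shift cm [ 0.02  0.03 -0.11] turn -0.0009 dist mm 1 alt turn 3.141 tool y [ 0.009  0.005 -1.   ]
```

```bash
python3 -m inch '[[0,-2,0,0],[0,-6,0,0],[0,-11,0,0],[0,-15,0,0],[0,-15,0,0],[0,-15,0,0]]'
python3 - <<'E'
from h import *
yw=np.radians(1.85); O=np.array([.5685,.0167])
def rp(x,y): return O+x*np.array([np.cos(yw),np.sin(yw)])+y*np.array([-np.sin(yw),np.cos(yw)])
print(rp(-.107,-.065),rp(-.107,.065),rp(-.030,.065),rp(-.124,0),rp(-.124,-.065))
goto(*rp(-.107,-.065),.17,1.8)
c=snap("top",2); f=c["frame"]; cv2.imwrite("pics/t2.png",cv2.resize(f[165:255,120:260],None,fx=5,fy=5,interpolation=cv2.INTER_CUBIC))
c=snap("scene",2); f=c["frame"]; cv2.imwrite("pics/s2.png",cv2.resize(f[60:220,220:400],None,fx=4,fy=4)[:600])
E
```

```text
time: 5.45
eef_pos: [0.4702, 0.2751, 0.1521]
ee_rot: [-1.235, 1.144, -1.15]
ft_force: [-0.3, -0.6, -0.6]
opening: 0.41
[ 0.46365417 -0.0517204 ] [0.45945738 0.07821184] [0.53641724 0.08069763] [0.44456463 0.01269691] [ 0.44666303 -0.05226921]
t5.45 pos [0.4702 0.2751 0.1521] jawyaw -85.35 F [-0.33 -0.59 -0.62] op 0.410 j [0.4  0.12 1.88 0.   1.13 1.89]
rows: shift cm [32.51 -1.99 -3.28] turn -1.521 dist mm 327 alt turn 1.621 tool y [ 0.01   0.006 -1.   ]
```

View pics/s2.png

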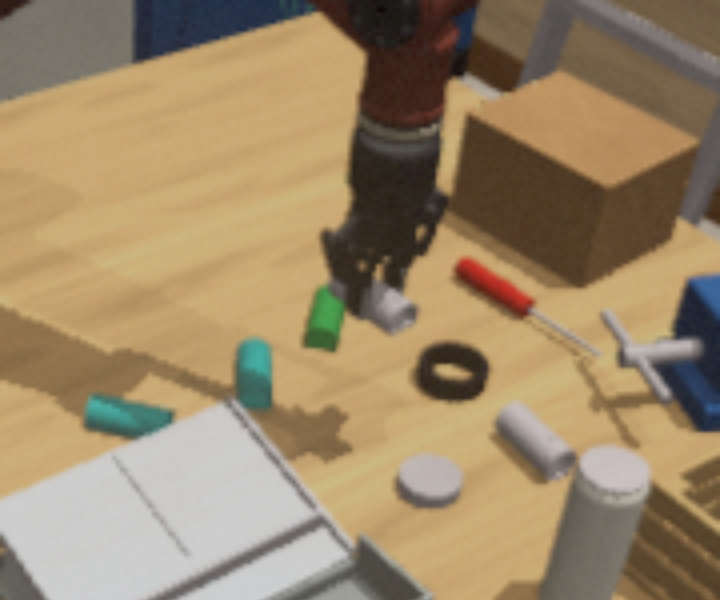

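```bash
python3 -m inch '[[32.5,-2,-3.3,-1.52],[32.5,-2,-3.3,-1.52],[32.5,-2,-3.3,-1.52],[32.5,-2,-3.3,-1.52],[32.5,-2,-3.3,-1.52],[32.5,-2,-3.3,-1.52],[32.5,-2,-3.3,-1.52],[32.5,-2,-3.3,-1.52]]'; python3 -c "
from h import *; goto(.4637,-.0517,.17,1.8)"
```

```text
time: 6.35
eef_pos: [0.4594, -0.0549, 0.1655]
ee_rot: [-1.54, 0.329, -0.329]
ft_force: [1.0, 1.3, -1.2]
opening: 0.409
t6.35 pos [ 0.4594 -0.0549  0.1655] jawyaw -24.06 F [ 1.03  1.3  -1.2 ] op 0.409 j [-0.27 -0.07  2.05  0.01  1.16  0.14]
rows: shift cm [ 0.26 -0.45  0.47] turn -0.4514 dist mm 7 alt turn 2.69 tool y [ 0.001  0.005 -1.   ]
```

```bash
python3 -m inch '[[0.3,-0.4,0.5,-0.45],[0.3,-0.4,0.5,-0.45],[0.3,-0.4,0.5,-0.45],[0.3,2,0.5,-0.45],[0.3,4.5,0.5,-0.45],[0.3,4.5,0.5,-0.45],[0.3,4.5,0.5,-0.45]]'; python3 -c "
from h import *; goto(.4637,-.0517,.09,1.8)"
```

```text
time: 7.05
eef_pos: [0.4623, -0.0508, 0.1185]
ee_rot: [-1.564, -0.02, 0.027]
ft_force: [-0.8, 1.5, 0.4]
opening: 0.409
t7.05 pos [ 0.4623 -0.0508  0.1185] jawyaw 1.72 F [-0.79  1.5   0.38] op 0.409 j [-0.26  0.01  2.07  0.01  1.07 -0.3 ]
rows: shift cm [ 0.14  2.85 -0.11] turn -0.0014 dist mm 29 alt turn 3.14 tool y [-0.004  0.006 -1.   ]
```

```bash
python3 -m inch '[[0.14,1.5,-0.1,0],[0.14,2.85,-0.1,0],[0.14,2.85,-0.1,0],[0.14,2.85,-0.1,0],[0.14,2.85,-0.1,0]]'
python3 - <<'E'
from h import *; goto(.4637,-.0517,.081,1.8)
for n,(a,b,x,y) in dict(top=(120,230,200,330),scene=(120,270,180,340)).items():
    f=snap(n,3)["frame"]; cv2.imwrite(f"pics/{n}3.png",cv2.resize(f[a:b,x:y],None,fx=4,fy=4,interpolation=cv2.INTER_CUBIC))
E
```

```text
time: 7.55
eef_pos: [0.4643, -0.0518, 0.0908]
ee_rot: [-1.565, -0.021, 0.026]
ft_force: [-0.8, 1.0, -1.2]
opening: 0.405
t7.55 pos [ 0.4643 -0.0518  0.0908] jawyaw 1.72 F [-0.78  1.02 -1.16] op 0.405 j [-0.26  0.06  2.08  0.01  1.   -0.3 ]
rows: shift cm [-0.06  0.98  0.  ] turn -0.0014 dist mm 10 alt turn 3.14 tool y [-0.003  0.006 -1.   ]
```

View pics/top3.png

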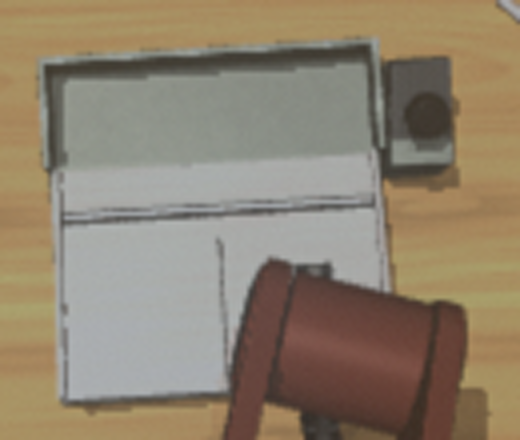

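View pics/scene3.png

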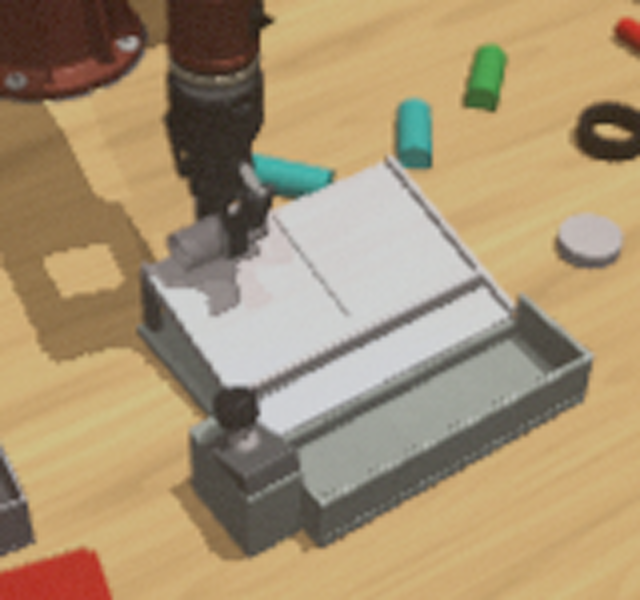

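```bash
python3 -m inch '[[-0.12,0.4,0,0],[-0.12,0.6,0,0],[-0.12,0.7,0,0],[-0.12,0.7,0,0]]'; python3 -m inch '[[0,0.2,0,0],[0,0.2,0,0],[0,0.2,0,0]]';python3 -c "
from h import *; goto(.463,-.0517,.081,1.8)"
```

```text
time: 8.05
eef_pos: [0.4629, -0.0517, 0.0836]
ee_rot: [-1.564, -0.021, 0.026]
ft_force: [0.1, -0.0, -1.8]
opening: 0.411
time: 8.35
eef_pos: [0.4628, -0.0517, 0.0815]
ee_rot: [-1.564, -0.021, 0.026]
ft_force: [-0.2, -0.4, -0.1]
opening: 0.41
t8.35 pos [ 0.4628 -0.0517  0.0815] jawyaw 1.72 F [-0.22 -0.45 -0.11] op 0.410 j [-0.27  0.07  2.09  0.01  0.98 -0.3 ]
rows: shift cm [ 0.02  0.05 -0.  ] turn -0.0015 dist mm 1 alt turn 3.14 tool y [-0.003  0.006 -1.   ]
```

```bash
for i in 1; do python3 -m inch '[[0,0.1,0,0],[0,0.1,0,0]]'; python3 -m inch '[[0,0.1,0,0],[0,0.1,0,0]]';python3 -m inch '[[0,0.1,0,0],[0,0.1,0,0]]'; done|grep -v rot
```

```text
time: 8.55
eef_pos: [0.463, -0.0517, 0.0805]
ft_force: [1.3, -0.6, -0.5]
opening: 0.406
time: 8.75
eef_pos: [0.4631, -0.0518, 0.0803]
ft_force: [-1.9, 0.4, 4.4]
opening: 0.406
time: 8.95
eef_pos: [0.4631, -0.0518, 0.0803]
ft_force: [-2.2, 1.0, 6.8]
opening: 0.412
```

```bash
python3 -m inch '[[0,0,0,0],[0,0,0,0]]' 0.44 20; python3 -m inch '[[0,0,0,0],[0,0,0,0],[0,0,0,0],[0,0,0,0]]' 0.55;  python3 - <<'E'
from h import *; goto(.463,-.0517,.15,1.8)
for n,(a,b,x,y) in dict(scene=(150,250,190,300)).items():
    f=snap(n,4)["frame"]; cv2.imwrite(f"pics/{n}4.png",cv2.resize(f[a:b,x:y],None,fx=6,fy=6,interpolation=cv2.INTER_CUBIC))
E
```

```text
time: 9.15
eef_pos: [0.4636, -0.0519, 0.0805]
ee_rot: [-1.565, -0.021, 0.026]
ft_force: [1.1, 0.1, 0.2]
opening: 0.439
time: 9.55
eef_pos: [0.4634, -0.0518, 0.0804]
ee_rot: [-1.564, -0.021, 0.026]
ft_force: [-0.2, 0.3, -0.1]
opening: 0.55
t9.55 pos [ 0.4634 -0.0518  0.0804] jawyaw 1.72 F [-0.25  0.28 -0.08] op 0.550 j [-0.27  0.08  2.09  0.01  0.98 -0.3 ]
rows: shift cm [-0.07 -6.96  0.06] turn -0.0013 dist mm 70 alt turn 3.14 tool y [-0.004  0.006 -1.   ]
```

View pics/scene4.png

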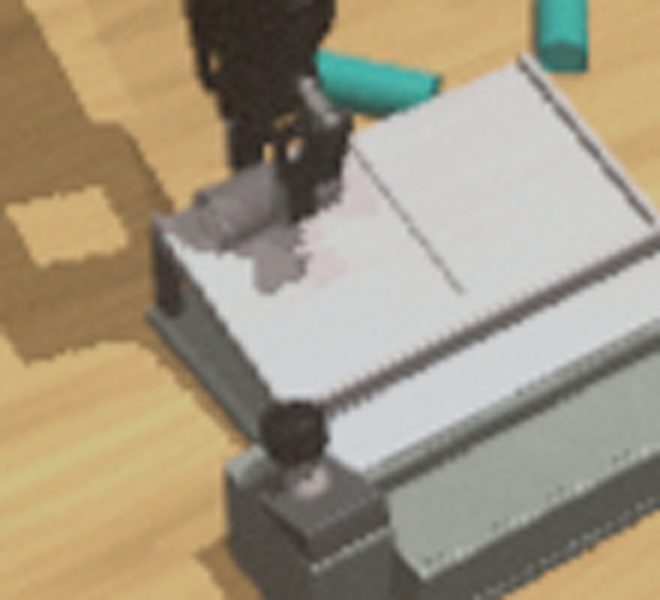

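```bash
python3 -m inch '[[0,-1,0,0],[0,-4,0,0],[0,-8,0,0],[0,-12,0,0],[0,-14,0,0],[0,-14,0,0]]'
python3 - <<'E'
from h import *; goto(.5829,.4008,.21,83.9)
for n,(a,b,x,y) in dict(scene=(150,250,190,300)).items():
    f=snap(n,5)["frame"]; cv2.imwrite(f"pics/{n}5.png",cv2.resize(f[a:b,x:y],None,fx=6,fy=6,interpolation=cv2.INTER_CUBIC))
E
```

```text
time: 10.2
eef_pos: [0.467, -0.0535, 0.2256]
ee_rot: [-1.567, -0.028, 0.019]
ft_force: [0.4, -0.2, 0.8]
opening: 0.549
t10.20 pos [ 0.467  -0.0535  0.2256] jawyaw 1.73 F [ 0.44 -0.18  0.77] op 0.549 j [-0.27 -0.12  1.98  0.01  1.28 -0.3 ]
rows: shift cm [12.95  1.79 45.05] turn -1.4342 dist mm 469 alt turn 1.707 tool y [ 0.006  0.004 -1.   ]
```

View pics/scene5.png

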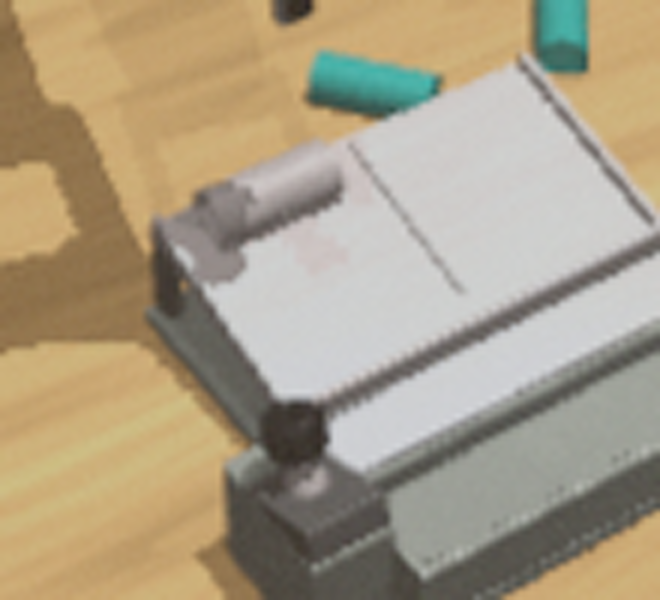

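```bash
python3 -m inch '[[13,1.8,45,-1.434],[13,1.8,45,-1.434],[13,1.8,45,-1.434],[13,1.8,45,-1.434],[13,1.8,45,-1.434],[13,1.8,45,-1.434],[13,1.8,45,-1.434],[13,1.8,45,-1.434]]' 0.65; python3 -c "
from h import *; c=load('top',0); print(ray(c,160,118,.16)); goto(.5829,.4008,.21,83.9)"
```

```text
time: 11.05
eef_pos: [0.5633, 0.3358, 0.2064]
ee_rot: [-1.345, -0.958, 0.96]
ft_force: [1.3, -0.3, 0.1]
opening: 0.646
[0.74098443 0.28806975 0.16      ]
t11.05 pos [0.5633 0.3358 0.2064] jawyaw 70.85 F [ 1.26 -0.29  0.14] op 0.646 j [ 0.43  0.3   1.56  0.    1.28 -0.81]
rows: shift cm [ 6.78 -0.35  0.28] turn -0.2278 dist mm 68 alt turn 2.914 tool y [-0.003  0.003 -1.   ]
```

```bash
python3 -m inch '[[6.8,-0.3,0.3,-0.228],[6.8,-0.3,0.3,-0.228],[6.8,3,0.3,-0.228],[6.8,8,0.3,-0.228],[6.8,13,0.3,-0.228],[6.8,14,0.3,-0.228],[6.8,14,0.3,-0.228],[6.8,14,0.3,-0.228]]'
python3 - <<'E'
from h import *; goto(.5829,.4008,.009,83.9)
f=snap("scene",6)["frame"]; cv2.imwrite("pics/scene6.png",cv2.resize(f[80:220,270:400],None,fx=4,fy=4,interpolation=cv2.INTER_CUBIC))
E
```

```text
time: 11.85
eef_pos: [0.5836, 0.4019, 0.0683]
ee_rot: [-1.254, -1.131, 1.128]
ft_force: [0.6, 0.3, 0.5]
opening: 0.65
t11.85 pos [0.5836 0.4019 0.0683] jawyaw 83.90 F [0.59 0.28 0.47] op 0.650 j [ 0.5   0.55  1.5   0.    1.09 -0.96]
rows: shift cm [-0.14  5.93  0.05] turn 0.0 dist mm 59 alt turn -3.142 tool y [-0.001  0.004 -1.   ]
```

View pics/scene6.png

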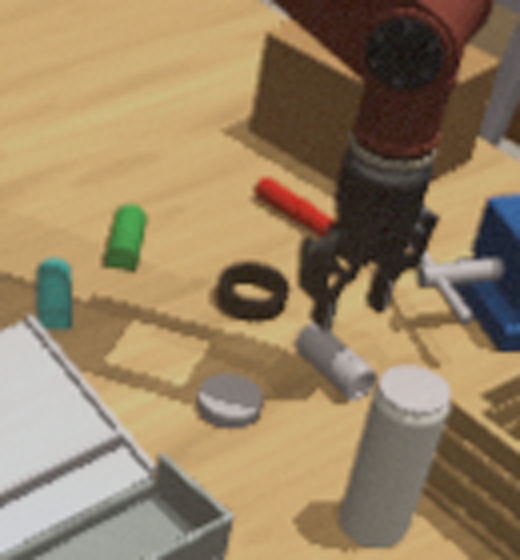

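```bash
python3 -m inch '[[-0.1,3,0,0],[-0.1,5.5,0,0],[-0.1,6,0,0],[-0.1,6,0,0],[-0.1,6,0,0],[-0.1,6,0,0]]';  python3 -m inch '[[0,0,0,0],[0,0,0,0],[0,0,0,0],[0,0,0,0],[0,0,0,0],[0,0,0,0]]' 0.3 35; python3 -c "
from h import *; goto(.5829,.4008,.009,83.9)"
```

```text
time: 12.5
eef_pos: [0.5864, 0.4028, 0.0127]
ee_rot: [-1.256, -1.138, 1.123]
ft_force: [0.3, 0.6, -0.0]
opening: 0.649
time: 13.1
eef_pos: [0.5878, 0.4035, 0.0148]
ee_rot: [-1.257, -1.14, 1.12]
ft_force: [-0.7, -0.6, 5.9]
opening: 0.406
t13.10 pos [0.5878 0.4035 0.0148] jawyaw 83.91 F [-0.72 -0.63  5.91] op 0.406 j [ 0.5   0.62  1.51  0.    1.01 -0.97]
rows: shift cm [-0.33  0.58  0.46] turn 0.0001 dist mm 8 alt turn -3.141 tool y [ 0.008  0.009 -1.   ]
```

```bash
python3 -m inch '[[0,0,0,0],[0,0,0,0]]' 0.6; python3 -m inch '[[-0.33,0.7,0.45,0],[-0.33,0.7,0.45,0],[-0.33,0.7,0.45,0],[-0.33,0.7,0.45,0]]'; python3 -c "
from h import *; goto(.5829,.4008,.008,83.9)"
```

```text
time: 13.3
eef_pos: [0.5879, 0.4036, 0.0149]
ee_rot: [-1.257, -1.141, 1.12]
ft_force: [-0.1, 0.6, -0.6]
opening: 0.601
time: 13.7
eef_pos: [0.5829, 0.4007, 0.0074]
ee_rot: [-1.257, -1.14, 1.12]
ft_force: [-0.3, -0.3, 0.3]
opening: 0.598
t13.70 pos [0.5829 0.4007 0.0074] jawyaw 83.91 F [-0.27 -0.31  0.33] op 0.598 j [ 0.5   0.62  1.52  0.    0.99 -0.97]
rows: shift cm [ 0.01 -0.06 -0.  ] turn 0.0001 dist mm 1 alt turn -3.141 tool y [ 0.008  0.009 -1.   ]
```

```bash
python3 -m inch '[[0,-0.15,0,0],[0,-0.15,0,0],[0,-0.15,0,0],[0,-0.15,0,0],[0,-0.15,0,0],[0,-0.15,0,0],[0,-0.15,0,0]]' 0.3 35;  python3 -m inch '[[0,-2,0,0],[0,-6,0,0],[0,-11,0,0],[0,-15,0,0],[0,-18,0,0],[0,-18,0,0],[0,-18,0,0]]'
python3 - <<'E'
from h import *; goto(.5335,.0806,.18,1.8)
f=snap("scene",7)["frame"]; cv2.imwrite("pics/scene7.png",cv2.resize(f[30:220,240:400],None,fx=3,fy=3,interpolation=cv2.INTER_CUBIC))
E
```

```text
time: 14.4
eef_pos: [0.5831, 0.4009, 0.0093]
ee_rot: [-1.257, -1.141, 1.12]
ft_force: [-0.3, 0.3, 1.5]
opening: 0.409
time: 15.1
eef_pos: [0.5819, 0.3994, 0.1911]
ee_rot: [-1.257, -1.143, 1.118]
ft_force: [0.2, -0.8, -1.9]
opening: 0.403
t15.10 pos [0.5819 0.3994 0.1911] jawyaw 83.91 F [ 0.22 -0.77 -1.9 ] op 0.403 j [ 0.5   0.41  1.45  0.    1.27 -0.96]
rows: shift cm [-32.22   0.74   1.44] turn 1.4331 dist mm 323 alt turn -1.709 tool y [ 0.011  0.01  -1.   ]
```

View pics/scene7.png

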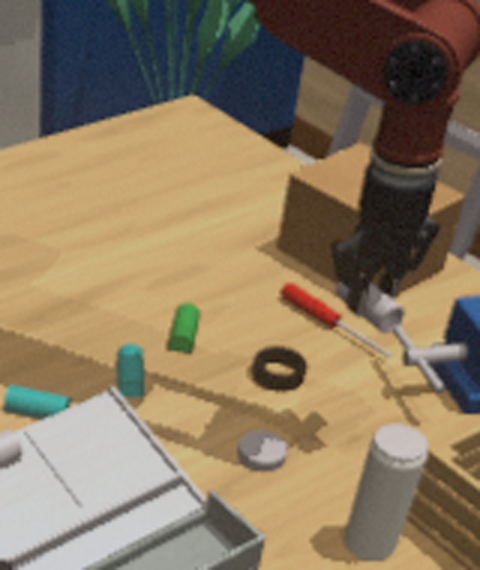

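```bash
python3 -m inch '[[-32.2,0.7,1.4,1.433],[-32.2,0.7,1.4,1.433],[-32.2,0.7,1.4,1.433],[-32.2,0.7,1.4,1.433],[-32.2,0.7,1.4,1.433],[-32.2,0.7,1.4,1.433],[-32.2,0.7,1.4,1.433],[-32.2,0.7,1.4,1.433]]'; python3 -c "
from h import *; goto(.5335,.0806,.14,1.8)"
```

```text
time: 15.95
eef_pos: [0.5297, 0.0768, 0.1754]
ee_rot: [-1.555, -0.2, 0.198]
ft_force: [1.0, -0.5, -0.6]
opening: 0.404
t15.95 pos [0.5297 0.0768 0.1754] jawyaw 14.55 F [ 0.99 -0.48 -0.62] op 0.404 j [ 0.01  0.08  1.88  0.01  1.18 -0.25]
rows: shift cm [0.45 3.54 0.25] turn 0.2225 dist mm 36 alt turn -2.919 tool y [ 0.001  0.007 -1.   ]
```

```bash
python3 -m inch '[[0.4,1,0.3,0.222],[0.4,2,0.3,0.222],[0.4,5,0.3,0.222],[0.4,8,0.3,0.222],[0.4,8.5,0.3,0.222],[0.4,8.5,0.3,0.222],[0.4,8.5,0.3,0.222]]';  python3 - <<'E'
from h import *; goto(.5335,.0806,.075,1.8)
f=snap("scene",8)["frame"]; cv2.imwrite("pics/scene8.png",cv2.resize(f[120:270,190:350],None,fx=4,fy=4,interpolation=cv2.INTER_CUBIC))
E
```

```text
time: 16.65
eef_pos: [0.5332, 0.0813, 0.0908]
ee_rot: [-1.564, -0.026, 0.024]
ft_force: [0.6, -0.4, -0.6]
opening: 0.41
t16.65 pos [0.5332 0.0813 0.0908] jawyaw 1.82 F [ 0.6  -0.38 -0.58] op 0.410 j [ 0.02  0.2   1.92  0.01  1.02 -0.02]
rows: shift cm [ 0.03  1.58 -0.08] turn 0.0004 dist mm 16 alt turn -3.141 tool y [ 0.001  0.007 -1.   ]
```

View pics/scene8.png

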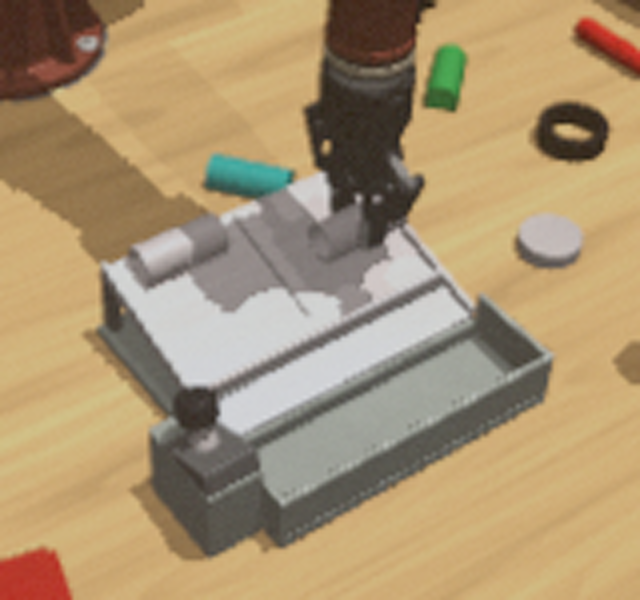

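```bash
python3 -m inch '[[0,1,0,0],[0,1.8,0,0],[0,2,0,0],[0,2,0,0],[0,2,0,0]]'; for i in 1; do python3 -m inch '[[0,0.15,0,0],[0,0.15,0,0],[0,0.15,0,0]]'; python3 -m inch '[[0,0.1,0,0],[0,0.1,0,0]]';python3 -m inch '[[0,0.1,0,0],[0,0.1,0,0]]'; done|grep -v rot
```

```text
time: 17.2
eef_pos: [0.5341, 0.0815, 0.0716]
ee_rot: [-1.564, -0.027, 0.023]
ft_force: [1.1, -0.6, -0.8]
opening: 0.411
time: 17.5
eef_pos: [0.5341, 0.0815, 0.0702]
ft_force: [-0.2, 1.2, -1.4]
opening: 0.411
time: 17.7
eef_pos: [0.534, 0.0815, 0.0691]
ft_force: [-0.4, 0.1, -0.6]
opening: 0.41
time: 17.9
eef_pos: [0.5339, 0.0815, 0.0679]
ft_force: [-0.2, -0.2, -1.1]
opening: 0.405
```

```bash
for i in 1; do python3 -m inch '[[0,0.1,0,0],[0,0.1,0,0]]'; python3 -m inch '[[0,0.1,0,0],[0,0.1,0,0]]'; done|grep -v rot
```

```text
time: 18.1
eef_pos: [0.5339, 0.0815, 0.0668]
ft_force: [0.3, -0.9, -0.7]
opening: 0.408
time: 18.3
eef_pos: [0.5342, 0.0816, 0.0664]
ft_force: [-0.8, 0.1, 2.3]
opening: 0.404
```

Touching at 66.4 mm, as predicted. Release gradually.

```bash
python3 -m inch '[[0,0,0,0],[0,0,0,0]]' 0.45 20; python3 -m inch '[[0,-0.1,0,0],[0,-0.1,0,0],[0,-0.2,0,0],[0,-0.2,0,0]]' 0.55; python3 -m inch '[[0,-0.5,0,0],[0,-1,0,0],[0,-1.5,0,0],[0,-2.2,0,0],[0,-3.5,0,0],[0,-6,0,0],[0,-10,0,0],[0,-13,0,0]]'
python3 - <<'E'
from h import *; goto(.6503,-.1442,.18,-88.2)
for n,(a,b,x,y) in dict(scene=(120,270,190,350),top=(120,230,200,330)).items():
  f=snap(n,9)["frame"]; cv2.imwrite(f"pics/{n}9.png",cv2.resize(f[a:b,x:y],None,fx=4,fy=4,interpolation=cv2.INTER_CUBIC))
E
```

```text
time: 18.5
eef_pos: [0.5345, 0.0816, 0.0665]
ee_rot: [-1.564, -0.028, 0.022]
ft_force: [0.9, -1.0, -0.1]
opening: 0.451
time: 18.9
eef_pos: [0.5346, 0.0815, 0.0685]
ee_rot: [-1.564, -0.028, 0.022]
ft_force: [0.4, 1.2, -0.4]
opening: 0.55
time: 19.7
eef_pos: [0.5347, 0.0806, 0.2017]
ee_rot: [-1.564, -0.03, 0.02]
ft_force: [1.8, -0.4, -0.0]
opening: 0.547
t19.70 pos [0.5347 0.0806 0.2017] jawyaw 1.83 F [ 1.76 -0.36 -0.04] op 0.547 j [ 0.02  0.06  1.85  0.01  1.23 -0.02]
rows: shift cm [ 10.83   2.08 -22.85] turn -1.5703 dist mm 254 alt turn 1.571 tool y [ 0.006  0.007 -1.   ]
```

View pics/scene9.png

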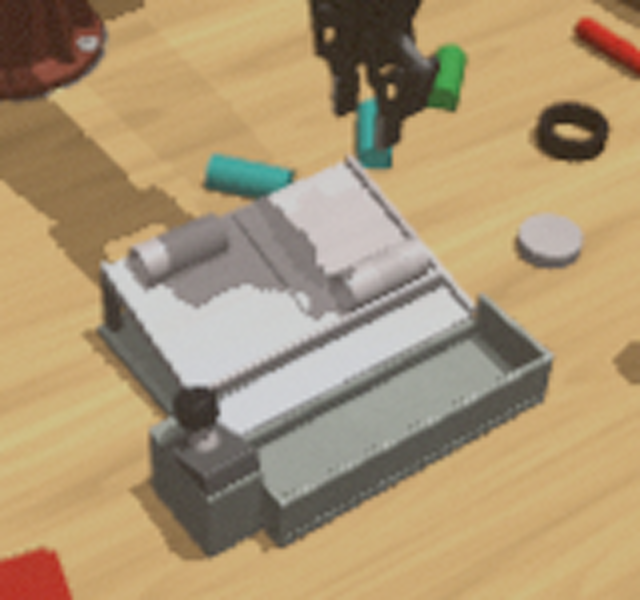

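View pics/top9.png

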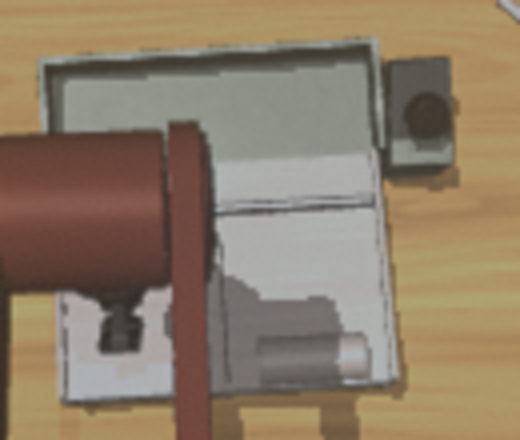

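```bash
python3 -m inch '[[10.8,2,-22.8,1.571],[10.8,2,-22.8,1.571],[10.8,2,-22.8,1.571],[10.8,2,-22.8,1.571],[10.8,2,-22.8,1.571],[10.8,2,-22.8,1.571],[10.8,2,-22.8,1.571],[10.8,2,-22.8,1.571]]' 0.8; python3 -m inch '[[0,0,0,0.45],[0,0,0,0.45],[0,0,0,0.45],[0,0,0,0.45]]'
python3 - <<'E'
from h import *; goto(.6503,-.1442,.15,-88.2)
for n,(a,b,x,y) in dict(scene=(120,270,190,350)).items():
  f=snap(n,10)["frame"]; cv2.imwrite(f"pics/{n}10.png",cv2.resize(f[a:b,x:y],None,fx=4,fy=4,interpolation=cv2.INTER_CUBIC))
E
```

```text
time: 20.6
eef_pos: [0.6535, -0.1443, 0.1853]
ee_rot: [-1.356, 0.907, -0.915]
ft_force: [-0.5, -0.2, -0.5]
opening: 0.804
time: 21.0
eef_pos: [0.653, -0.1442, 0.185]
ee_rot: [-1.167, 1.246, -1.247]
ft_force: [0.0, 0.6, -0.6]
opening: 0.797
t21.00 pos [ 0.653  -0.1442  0.185 ] jawyaw -93.15 F [ 0.02  0.59 -0.6 ] op 0.797 j [-0.33  0.34  1.55  0.01  1.24  1.29]
rows: shift cm [ 0.05  3.49 -0.31] turn -0.0864 dist mm 35 alt turn 3.055 tool y [ 0.011  0.01  -1.   ]
```

View pics/scene10.png

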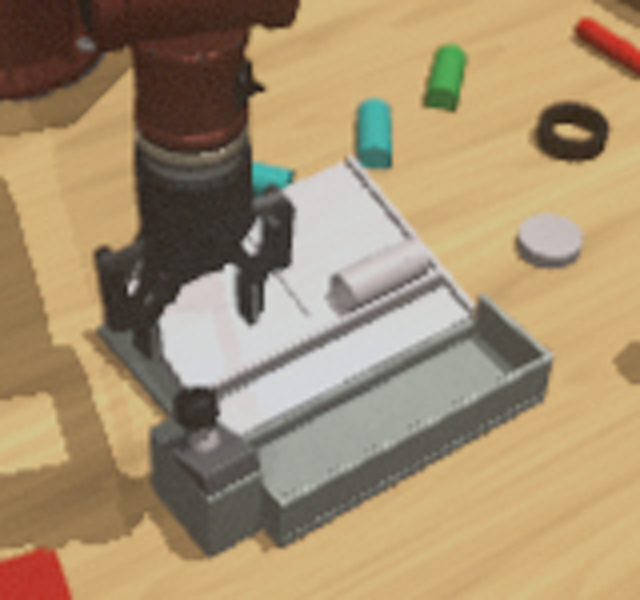

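```bash
python3 -m inch '[[0,1,-0.3,-0.086],[0,3,-0.3,-0.086],[0,4.5,-0.3,-0.086],[0,4.5,-0.3,-0.086],[0,4.5,-0.3,-0.086]]'; python3 -c "
from h import *; goto(.6503,-.1442,.095,-88.2)"
```

```text
time: 21.55
eef_pos: [0.6502, -0.1435, 0.1394]
ee_rot: [-1.21, 1.181, -1.181]
ft_force: [0.6, -0.4, 0.7]
opening: 0.801
t21.55 pos [ 0.6502 -0.1435  0.1394] jawyaw -88.04 F [ 0.59 -0.39  0.68] op 0.801 j [-0.33  0.38  1.59  0.01  1.17  1.2 ]
rows: shift cm [ 0.12  4.44 -0.04] turn 0.0028 dist mm 44 alt turn -3.139 tool y [ 0.01  0.01 -1.  ]
```

```bash
python3 -m inch '[[0.1,2,0,0],[0.1,4.4,0,0],[0.1,4.4,0,0],[0.1,4.4,0,0],[0.1,4.4,0,0]]'
python3 - <<'E'
from h import *; goto(.6503,-.1442,.095,-88.2)
for n,(a,b,x,y) in dict(scene=(150,270,190,300)).items():
  f=snap(n,11)["frame"]; cv2.imwrite(f"pics/{n}11.png",cv2.resize(f[a:b,x:y],None,fx=5,fy=5,interpolation=cv2.INTER_CUBIC))
E
```

```text
time: 22.05
eef_pos: [0.6521, -0.1445, 0.0975]
ee_rot: [-1.209, 1.178, -1.184]
ft_force: [-0.8, -0.2, 0.6]
opening: 0.799
t22.05 pos [ 0.6521 -0.1445  0.0975] jawyaw -88.02 F [-0.78 -0.17  0.63] op 0.799 j [-0.33  0.43  1.6   0.01  1.1   1.2 ]
rows: shift cm [-0.03  0.25 -0.19] turn 0.0031 dist mm 3 alt turn -3.138 tool y [ 0.013  0.009 -1.   ]
```

View pics/scene11.png

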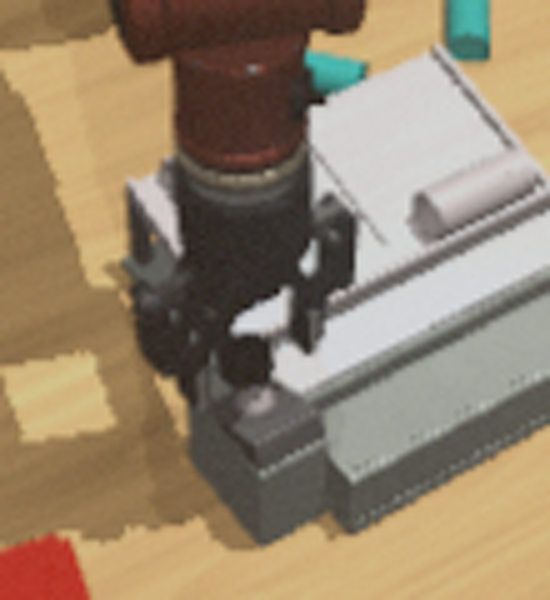

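```bash
python3 -m inch '[[0,0.2,-0.15,0],[0,0.2,-0.15,0],[0,0.2,-0.15,0]]';python3 -m inch '[[0,0,0,0],[0,0,0,0],[0,0,0,0],[0,0,0,0],[0,0,0,0],[0,0,0,0]]' 0.2 50; python3 -c "
from h import *; s,R,y=st(); print(R.T@np.array([-.342,-.011,.94])*2.8)"
```

```text
time: 22.4
eef_pos: [0.651, -0.1446, 0.0963]
ee_rot: [-1.208, 1.177, -1.184]
ft_force: [0.1, 0.2, -0.2]
opening: 0.8
time: 23.0
eef_pos: [0.651, -0.1449, 0.0966]
ee_rot: [-1.209, 1.177, -1.185]
ft_force: [-1.3, -1.3, 2.8]
opening: 0.371
t23.00 pos [ 0.651  -0.1449  0.0966] jawyaw -88.02 F [-1.3  -1.35  2.84] op 0.371 j [-0.33  0.43  1.61  0.01  1.09  1.2 ]
[-0.02271935 -2.64561526 -0.91955105]
```

```bash
python3 -m inch '[[0,-0.4,-0.14,0],[0,-0.8,-0.28,0],[0,-1.2,-0.42,0],[0,-1.6,-0.55,0],[0,-2.0,-0.69,0],[0,-2.4,-0.83,0],[0,-2.65,-0.92,0],[0,-2.65,-0.92,0]]'
python3 - <<'E'
from h import *; st()
for n,(a,b,x,y) in dict(scene=(150,270,190,300)).items():
  f=snap(n,12)["frame"]; cv2.imwrite(f"pics/{n}12.png",cv2.resize(f[a:b,x:y],None,fx=5,fy=5,interpolation=cv2.INTER_CUBIC))
E
```

```text
time: 23.8
eef_pos: [0.6414, -0.1453, 0.1231]
ee_rot: [-1.208, 1.177, -1.185]
ft_force: [0.8, 0.4, -0.6]
opening: 0.372
t23.80 pos [ 0.6414 -0.1453  0.1231] jawyaw -88.02 F [ 0.77  0.43 -0.57] op 0.372 j [-0.34  0.38  1.62  0.01  1.13  1.19]
```

View pics/scene12.png

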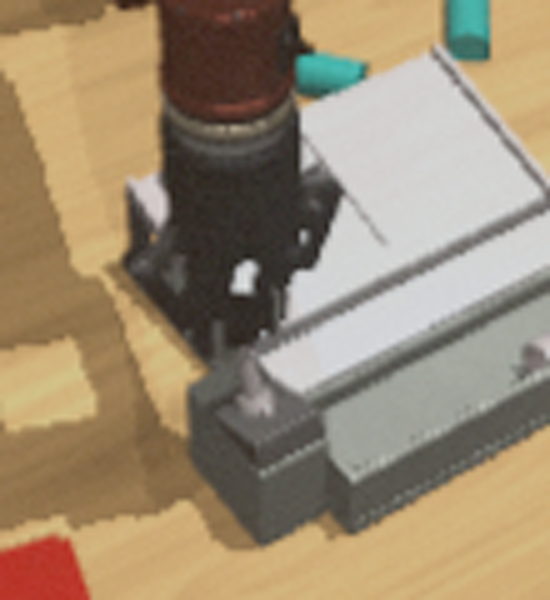

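```bash
python3 -m inch '[[0,-0.1,-0.03,0],[0,-0.1,-0.03,0],[0,-0.1,-0.03,0],[0,-0.1,-0.03,0],[0,-0.1,-0.03,0],[0,-0.1,-0.03,0],[0,-0.1,-0.03,0],[0,-0.1,-0.03,0]]'
python3 - <<'E'
from h import *; s,R,y=st(); print(R.T@-np.array([-.342,-.011,.94])*2.9)
for n,(a,b,x,y) in dict(scene=(150,270,190,350),top=(120,230,200,330)).items():
  f=snap(n,13)["frame"]; cv2.imwrite(f"pics/{n}13.png",cv2.resize(f[a:b,x:y],None,fx=4,fy=4,interpolation=cv2.INTER_CUBIC))
E
```

```text
time: 24.65
eef_pos: [0.6413, -0.1453, 0.1231]
ee_rot: [-1.208, 1.177, -1.185]
ft_force: [5.1, -0.0, -7.5]
opening: 0.369
t24.65 pos [ 0.6413 -0.1453  0.1231] jawyaw -88.03 F [ 5.13 -0.03 -7.51] op 0.369 j [-0.34  0.38  1.62  0.01  1.13  1.19]
[0.02424002 2.74075489 0.95049244]
```

View pics/scene13.png

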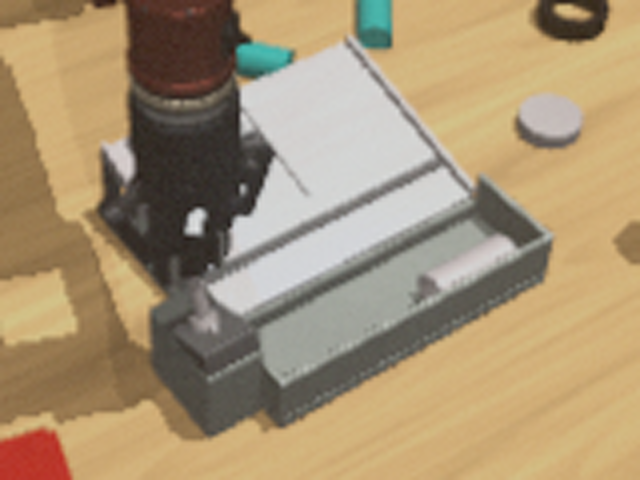

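View pics/top13.png

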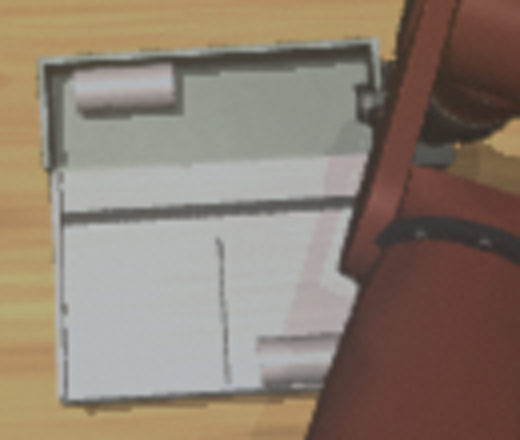

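```bash
python3 -m inch '[[0,0.4,0.14,0],[0,0.8,0.28,0],[0,1.2,0.42,0],[0,1.6,0.55,0],[0,2.0,0.69,0],[0,2.4,0.83,0],[0,2.7,0.95,0],[0,2.75,0.95,0]]'; python3 -m inch '[[0,0.1,0.03,0],[0,0.1,0.03,0],[0,0.1,0.03,0]]' ; python3 -c "
from h import *; st()"
```

```text
time: 25.55
eef_pos: [0.651, -0.145, 0.0966]
ee_rot: [-1.209, 1.178, -1.184]
ft_force: [-3.1, -0.3, 5.7]
opening: 0.373
time: 25.85
eef_pos: [0.651, -0.1449, 0.0966]
ee_rot: [-1.211, 1.179, -1.183]
ft_force: [-2.9, -1.0, 5.0]
opening: 0.374
t25.85 pos [ 0.651  -0.1449  0.0966] jawyaw -88.00 F [-2.91 -0.98  4.99] op 0.374 j [-0.33  0.43  1.61  0.01  1.09  1.2 ]
```

```bash
python3 -m inch '[[0,0,0,0],[0,0,0,0],[0,0,0,0]]' 0.8; python3 -m inch '[[0,-1,0,0],[0,-4,0,0],[0,-8,0,0],[0,-11,0,0],[0,-11,0,0]]';  python3 -c "
from h import *; goto(.40,-.20,.21,1.8)"
```

```text
time: 26.15
eef_pos: [0.651, -0.1448, 0.0964]
ee_rot: [-1.21, 1.179, -1.183]
ft_force: [0.9, -0.1, 0.2]
opening: 0.801
time: 26.65
eef_pos: [0.6538, -0.1471, 0.2144]
ee_rot: [-1.204, 1.168, -1.192]
ft_force: [0.3, -0.2, 0.8]
opening: 0.798
t26.65 pos [ 0.6538 -0.1471  0.2144] jawyaw -88.00 F [ 0.26 -0.2   0.79] op 0.798 j [-0.33  0.31  1.53  0.01  1.28  1.2 ]
rows: shift cm [  4.41  -0.2  -25.55] turn -1.5673 dist mm 259 alt turn 1.574 tool y [ 0.024  0.005 -1.   ]
```

```bash
python3 -m inch '[[4.4,-0.2,-25.5,-1.567],[4.4,-0.2,-25.5,-1.567],[4.4,-0.2,-25.5,-1.567],[4.4,-0.2,-25.5,-1.567],[4.4,-0.2,-25.5,-1.567],[4.4,-0.2,-25.5,-1.567],[4.4,-0.2,-25.5,-1.567],[4.4,-0.2,-25.5,-1.567]]' 0.6; python3 -m inch '[[0,0,0,-0.4],[0,0,0,-0.4],[0,0,0,-0.4],[0,0,0,-0.4]]'
python3 - <<'E'
from h import *; st()
for n,(a,b,x,y) in dict(scene=(120,270,190,350),top=(120,250,200,340)).items():
  f=snap(n,14)["frame"]; cv2.imwrite(f"pics/{n}14.png",cv2.resize(f[a:b,x:y],None,fx=4,fy=4,interpolation=cv2.INTER_CUBIC))
E
```

```text
time: 27.45
eef_pos: [0.3996, -0.1998, 0.2096]
ee_rot: [-1.547, 0.248, -0.279]
ft_force: [0.7, 0.0, -0.1]
opening: 0.604
time: 27.85
eef_pos: [0.3992, -0.1995, 0.209]
ee_rot: [-1.566, -0.066, 0.034]
ft_force: [0.2, 0.6, 0.1]
opening: 0.603
t27.85 pos [ 0.3992 -0.1995  0.209 ] jawyaw 3.63 F [0.18 0.61 0.11] op 0.603 j [-0.63 -0.17  2.05  0.02  1.25 -0.7 ]
```

View pics/scene14.png

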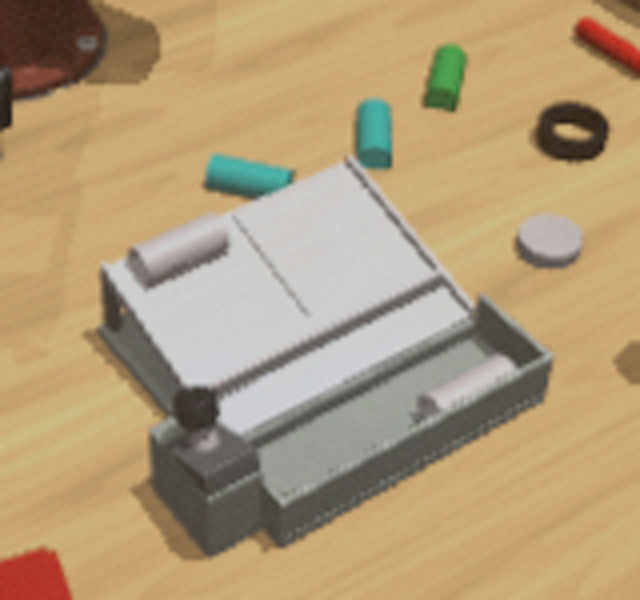

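View pics/top14.png

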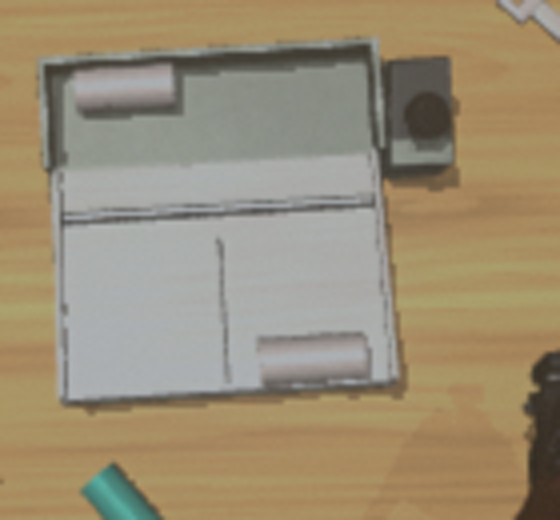

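Run:
```python
from h import *
np.set_printoptions(precision=4,suppress=True)
c=load("top",14); f=c["frame"]; cv2.imwrite("pics/b14.png",cv2.resize(f[198:224,255:305],None,fx=14,fy=14,interpolation=cv2.INTER_CUBIC))
p=lambda X,Y,z: ray(c,(X+.5)/4-.5+200,(Y+.5)/4-.5+120,z)
print("centre",p(313.5,359,.088),"up edge L",p(262,383,.088),"dn",p(262,339,.088)," deck end L",p(262,395,.080),"R",p(369,388,.08))
w=cloud(c); z=w[...,2]; m=np.zeros(z.shape,bool); m[200:220,263:294]=True
k=[-.2498,-.0065,.1921]; d=z-(w[...,0]*k[0]+w[...,1]*k[1]+k[2]); P=w[m&(d>.008)]
print(len(P),P.mean(0),cv2.minAreaRect((P[:,:2]*1000).astype(np.float32)),np.percentile(P[:,2],[50,95]))
```

```text
centre [ 0.4668 -0.0535  0.088 ] up edge L [ 0.4493 -0.0135  0.088 ] dn [ 0.4831 -0.0143  0.088 ]  deck end L [ 0.44   -0.0134  0.08  ] R [ 0.4434 -0.0962  0.08  ]
314 [ 0.4673 -0.0527  0.1003] ((467.3205261230469, -52.601036071777344), (35.991878509521484, 80.12433624267578), 2.331130027770996) [0.1014 0.1061]
```

View pics/b14.png

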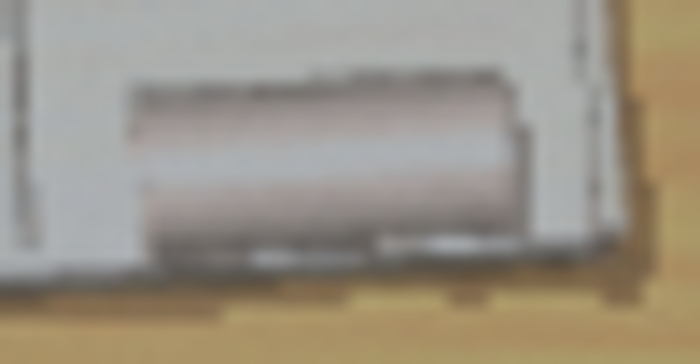

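```bash
python3 -c "
from h import *; goto(.462,-.0527,.15,2.0)"
```

```text
t27.95 pos [ 0.3993 -0.1995  0.2092] jawyaw 3.52 F [ 0.19 -0.3  -0.48] op 0.601 j [-0.63 -0.17  2.05  0.02  1.25 -0.7 ]
rows: shift cm [ 7.04  6.11 14.25] turn 0.0266 dist mm 170 alt turn -3.115 tool y [ 0.02   0.005 -1.   ]
```

```bash
python3 -m inch '[[7,2,14.2,0.027],[7,2,14.2,0.027],[7,2,14.2,0.027],[7,6.1,14.2,0.027],[7,6.1,14.2,0.027],[7,6.1,14.2,0.027],[7,6.1,14.2,0.027]]'; python3 -c "
from h import *; goto(.462,-.0527,.11,2.0)"
```

```text
time: 28.65
eef_pos: [0.4625, -0.0543, 0.1515]
ee_rot: [-1.567, -0.043, 0.008]
ft_force: [0.2, -0.8, 1.0]
opening: 0.6
t28.65 pos [ 0.4625 -0.0543  0.1515] jawyaw 1.88 F [ 0.16 -0.81  1.02] op 0.600 j [-0.27 -0.06  2.06  0.01  1.11 -0.31]
rows: shift cm [-0.14  4.15  0.15] turn -0.0021 dist mm 42 alt turn 3.14 tool y [ 0.022  0.004 -1.   ]
```

```bash
python3 -m inch '[[-0.1,2,0.15,0],[-0.1,3.8,0.15,0],[-0.1,4.1,0.15,0],[-0.1,4.1,0.15,0]]' 0.7
python3 - <<'E'
from h import *; goto(.462,-.0527,.085,2.0)
for n,(a,b,x,y) in dict(scene=(150,250,190,300)).items():
  f=snap(n,15)["frame"]; cv2.imwrite(f"pics/{n}15.png",cv2.resize(f[a:b,x:y],None,fx=6,fy=6,interpolation=cv2.INTER_CUBIC))
E
```

```text
time: 29.05
eef_pos: [0.4627, -0.0536, 0.1114]
ee_rot: [-1.568, -0.042, 0.006]
ft_force: [0.2, -0.5, 0.4]
opening: 0.703
t29.05 pos [ 0.4627 -0.0536  0.1114] jawyaw 1.77 F [ 0.17 -0.46  0.37] op 0.703 j [-0.27  0.    2.09  0.01  1.02 -0.31]
rows: shift cm [-0.13  2.64  0.09] turn -0.004 dist mm 26 alt turn 3.138 tool y [ 0.023  0.003 -1.   ]
```

View pics/scene15.png

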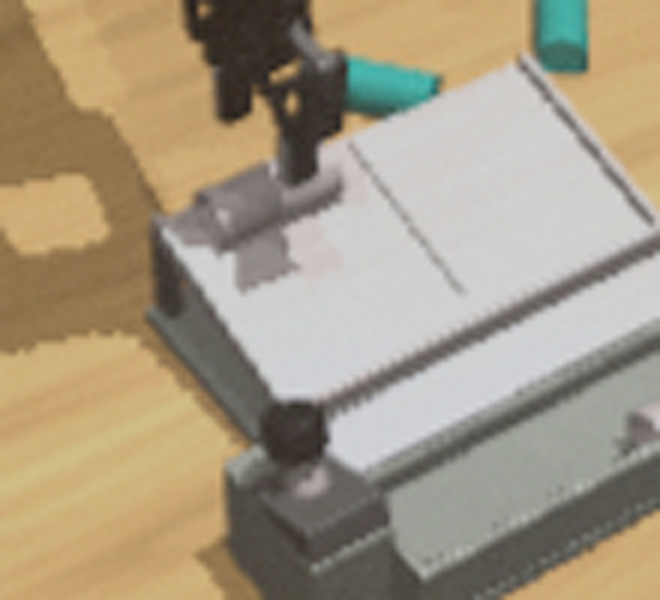

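```bash
python3 -m inch '[[-0.13,1.3,0.1,0],[-0.13,2.6,0.1,0],[-0.13,2.6,0.1,0],[-0.13,2.6,0.1,0]]'; python3 -c "
from h import *; goto(.462,-.0527,.078,2.0)"
```

```text
time: 29.5
eef_pos: [0.4618, -0.0523, 0.085]
ee_rot: [-1.567, -0.042, 0.007]
ft_force: [0.1, -0.1, 0.7]
opening: 0.695
t29.50 pos [ 0.4618 -0.0523  0.085 ] jawyaw 1.80 F [ 0.11 -0.1   0.65] op 0.695 j [-0.27  0.05  2.11  0.01  0.97 -0.31]
rows: shift cm [ 0.    0.7  -0.04] turn -0.0035 dist mm 7 alt turn 3.138 tool y [ 0.022  0.004 -1.   ]
```

```bash
python3 -m inch '[[0,0.6,0,0],[0,0.6,0,0],[0,0.6,0,0]]'; python3 -m inch '[[0,0,0,0],[0,0,0,0],[0,0,0,0],[0,0,0,0]]' 0.5 25;python3 -m inch '[[0,0,0,0],[0,0,0,0],[0,0,0,0],[0,0,0,0],[0,0,0,0]]' 0.3
python3 - <<'E'
from h import *; st()
for n,(a,b,x,y) in dict(scene=(150,250,190,300)).items():
  f=snap(n,16)["frame"]; cv2.imwrite(f"pics/{n}16.png",cv2.resize(f[a:b,x:y],None,fx=6,fy=6,interpolation=cv2.INTER_CUBIC))
E
```

```text
time: 29.8
eef_pos: [0.4618, -0.0522, 0.0789]
ee_rot: [-1.567, -0.042, 0.007]
ft_force: [-0.1, -0.1, 0.2]
opening: 0.706
time: 30.2
eef_pos: [0.4624, -0.0523, 0.0792]
ee_rot: [-1.567, -0.043, 0.006]
ft_force: [1.2, 0.3, 0.2]
opening: 0.5
time: 30.7
eef_pos: [0.4643, -0.0526, 0.0805]
ee_rot: [-1.568, -0.046, 0.003]
ft_force: [4.7, 0.7, 5.6]
opening: 0.412
t30.70 pos [ 0.4643 -0.0526  0.0805] jawyaw 1.79 F [4.72 0.72 5.58] op 0.412 j [-0.27  0.06  2.11  0.01  0.95 -0.31]
```

View pics/scene16.png

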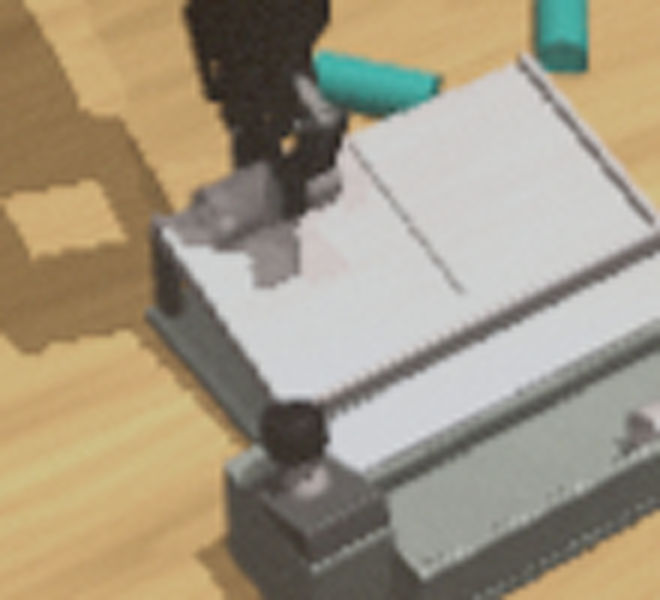

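```bash
python3 -m inch '[[0,0,0,0],[0,-0.4,0,0],[0,-1,0,0],[0,-2,0,0],[0,-3,0,0],[0,-3,0,0]]' - 35
python3 - <<'E'
from h import *; goto(.515,-.354,.20,-3)
for n,(a,b,x,y) in dict(scene=(130,250,190,300)).items():
  f=snap(n,17)["frame"]; cv2.imwrite(f"pics/{n}17.png",cv2.resize(f[a:b,x:y],None,fx=5,fy=5,interpolation=cv2.INTER_CUBIC))
E
```

```text
time: 31.35
eef_pos: [0.4647, -0.0531, 0.1123]
ee_rot: [-1.569, -0.049, 0.0]
ft_force: [-0.2, -0.4, -0.7]
opening: 0.401
t31.35 pos [ 0.4647 -0.0531  0.1123] jawyaw 1.79 F [-0.19 -0.37 -0.66] op 0.401 j [-0.27  0.    2.09  0.01  1.02 -0.31]
rows: shift cm [  4.36  -8.66 -30.22] turn 0.0836 dist mm 317 alt turn -3.058 tool y [ 0.031  0.002 -1.   ]
```

View pics/scene17.png

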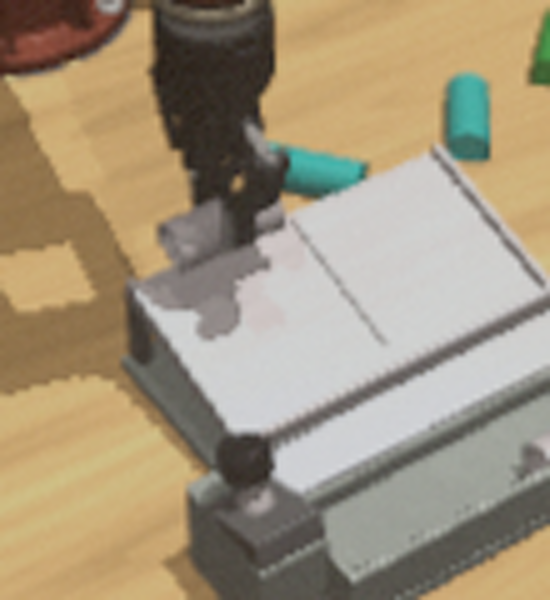

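```bash
python3 -m inch '[[0,-4,0,0],[0,-8.6,0,0],[4.3,-8.6,-30.2,0.084],[4.3,-8.6,-30.2,0.084],[4.3,-8.6,-30.2,0.084],[4.3,-8.6,-30.2,0.084],[4.3,-8.6,-30.2,0.084],[4.3,-8.6,-30.2,0.084]]'
python3 - <<'E'
from h import *
c=load("top"); p=lambda X,Y,z=.055: ray(c,(X+.5)/7-.5+335,(Y+.5)/7-.5+155,z)
q=np.array([p(122,82),p(405,98),p(105,432),p(392,442)]); print(np.round(q,4),q.mean(0))
goto(.515,-.354,.15,-3)
E
```

```text
time: 32.2
eef_pos: [0.5129, -0.3505, 0.198]
ee_rot: [-1.567, 0.019, -0.064]
ft_force: [0.7, 0.4, 0.3]
opening: 0.407
[[ 0.5983 -0.2947  0.055 ]
 [ 0.5877 -0.4226  0.055 ]
 [ 0.4398 -0.2807  0.055 ]
 [ 0.4322 -0.4095  0.055 ]] [ 0.51450649 -0.35186339  0.055     ]
t32.20 pos [ 0.5129 -0.3505  0.198 ] jawyaw -3.04 F [0.71 0.37 0.26] op 0.407 j [-0.72  0.22  1.67  0.02  1.23 -0.68]
rows: shift cm [ 0.09  4.8  -0.36] turn -0.0007 dist mm 48 alt turn 3.141 tool y [ 0.029  0.003 -1.   ]
```

```bash
python3 -m inch '[[0,3,-0.1,0],[0,7,-0.1,0],[0,11,-0.1,0],[0,13.5,-0.1,0],[0,13.5,-0.1,0],[0,13.5,-0.1,0]]'
python3 - <<'E'
from h import *
goto(.5145,-.352,.02,-4)
for n,(a,b,x,y) in dict(scene=(170,280,70,230),top=(140,240,320,450)).items():
  f=snap(n,18)["frame"]; cv2.imwrite(f"pics/{n}18.png",cv2.resize(f[a:b,x:y],None,fx=4,fy=4,interpolation=cv2.INTER_CUBIC))
E
```

```text
time: 32.8
eef_pos: [0.5165, -0.3509, 0.0627]
ee_rot: [-1.566, 0.02, -0.063]
ft_force: [-0.1, 0.2, -0.1]
opening: 0.402
t32.80 pos [ 0.5165 -0.3509  0.0627] jawyaw -3.04 F [-0.13  0.16 -0.12] op 0.402 j [-0.72  0.39  1.74  0.03  0.99 -0.68]
rows: shift cm [-0.31  4.26 -0.14] turn 0.0167 dist mm 43 alt turn -3.125 tool y [ 0.028  0.004 -1.   ]
```

View pics/scene18.png

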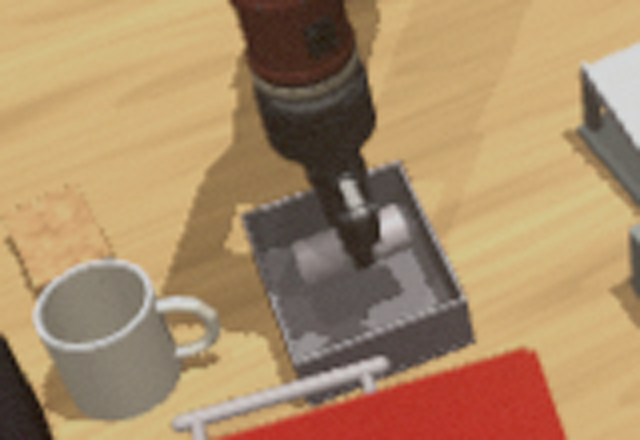

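```bash
python3 -m inch '[[-0.3,2,-0.1,0],[-0.3,4,-0.1,0],[-0.3,4.2,-0.1,0],[-0.3,4.2,-0.1,0],[-0.3,4.2,-0.1,0]]'; python3 -m inch '[[0,0.3,0,0],[0,0.3,0,0],[0,0.3,0,0]]';python3 -m inch '[[0,0.2,0,0],[0,0.2,0,0],[0,0.2,0,0]]'
```

```text
time: 33.4
eef_pos: [0.5179, -0.3543, 0.0254]
ee_rot: [-1.571, 0.014, -0.069]
ft_force: [0.0, -0.0, -0.5]
opening: 0.402
time: 33.7
eef_pos: [0.5183, -0.3545, 0.023]
ee_rot: [-1.572, 0.013, -0.069]
ft_force: [-0.2, -0.6, -0.9]
opening: 0.404
time: 34.0
eef_pos: [0.5182, -0.3544, 0.0208]
ee_rot: [-1.572, 0.014, -0.069]
ft_force: [-0.2, 0.2, -1.4]
opening: 0.4
```

```bash
python3 -m inch '[[0,0.3,0,0],[0,0.3,0,0],[0,0.3,0,0]]'; python3 -m inch '[[0,0.2,0,0],[0,0.2,0,0],[0,0.2,0,0]]';python3 -m inch '[[0,0.2,0,0],[0,0.2,0,0],[0,0.2,0,0]]'
```

```text
time: 34.3
eef_pos: [0.5181, -0.3543, 0.0175]
ee_rot: [-1.571, 0.014, -0.069]
ft_force: [0.0, -0.9, -0.2]
opening: 0.405
time: 34.6
eef_pos: [0.5181, -0.3542, 0.0154]
ee_rot: [-1.571, 0.014, -0.069]
ft_force: [-0.8, -0.5, -1.0]
opening: 0.399
time: 34.9
eef_pos: [0.5181, -0.3541, 0.0132]
ee_rot: [-1.571, 0.014, -0.068]
ft_force: [0.1, 0.4, -1.0]
opening: 0.402
```

Within about a millimetre of the floor by my estimate; one more step, then release and withdraw.

```bash
python3 -m inch '[[0,0.15,0,0],[0,0.15,0,0],[0,0.15,0,0]]'; python3 -m inch '[[0,0.15,0,0],[0,0.15,0,0],[0,0.15,0,0]]'; python3 -m inch '[[0,0,0,0],[0,0,0,0],[0,0,0,0]]' 0.46 20; python3 -m inch '[[0,0,0,0],[0,0,0,0],[0,0,0,0]]' 0.65; python3 -m inch '[[0,-2,0,0],[0,-6,0,0],[0,-11,0,0],[0,-16,0,0],[0,-20,0,0],[0,-20,0,0],[0,-20,0,0]]'; python3 -c "
from h import *; goto(.40,-.20,.21,1.8)"
```

```text
time: 35.2
eef_pos: [0.5184, -0.3544, 0.0123]
ee_rot: [-1.571, 0.014, -0.069]
ft_force: [-0.9, 0.1, 3.0]
opening: 0.402
time: 35.5
eef_pos: [0.5184, -0.3544, 0.0122]
ee_rot: [-1.571, 0.014, -0.068]
ft_force: [-3.1, 2.9, 9.2]
opening: 0.401
time: 35.8
eef_pos: [0.5183, -0.3543, 0.0118]
ee_rot: [-1.571, 0.015, -0.068]
ft_force: [0.1, -0.1, -0.4]
opening: 0.46
time: 36.1
eef_pos: [0.5183, -0.3543, 0.0116]
ee_rot: [-1.571, 0.015, -0.068]
ft_force: [-0.2, 0.2, 0.1]
opening: 0.646
time: 36.8
eef_pos: [0.5123, -0.3547, 0.2135]
ee_rot: [-1.573, 0.012, -0.07]
ft_force: [0.1, 0.7, -1.3]
opening: 0.648
t36.80 pos [ 0.5123 -0.3547  0.2135] jawyaw -3.01 F [ 0.08  0.71 -1.28] op 0.648 j [-0.73  0.21  1.66  0.02  1.24 -0.68]
rows: shift cm [-12.03  -0.12  14.86] turn -0.0839 dist mm 191 alt turn 3.058 tool y [ 0.037 -0.004 -0.999]
```

```bash
python3 -m inch '[[-18,0,12,0],[-18,0,12,0],[-18,0,12,0],[-18,0,12,0],[-18,0,12,0],[-18,0,12,0]]';  python3 - <<'E'
from h import *
st()
for n in ("scene","top"):
  c=snap(n,19); f=c["frame"]; cv2.imwrite(f"pics/{n}19.png",f)
c=load("top",19); w=cloud(c); z=w[...,2]
m=np.zeros(z.shape,bool); m[170:215,350:390]=True; P=w[m&(z>.014)&(z<.045)]; print("B pts",len(P),np.median(P,0))
c0=load("top",0); d=cv2.absdiff(c["frame"],c0["frame"]).max(2)>50
print("knob",[np.round(np.nanmean(w[138:152,302:312,2]),4)], np.round(np.nanmean(cloud(c0)[138:152,302:312,2]),4))
E
```

```text
time: 37.4
eef_pos: [0.3361, -0.2226, 0.2035]
ee_rot: [-1.569, 0.016, -0.067]
ft_force: [-0.0, -1.0, 0.6]
opening: 0.65
t37.40 pos [ 0.3361 -0.2226  0.2035] jawyaw -3.02 F [-0.02 -0.98  0.57] op 0.650 j [-0.78 -0.28  2.15  0.02  1.25 -0.73]
B pts 469 [ 0.51664252 -0.37236786  0.02956396]
knob [np.float64(0.1095)] 0.1098
```

View pics/scene19.png

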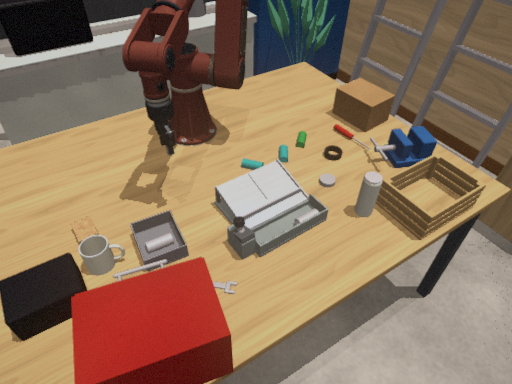

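View pics/top19.png

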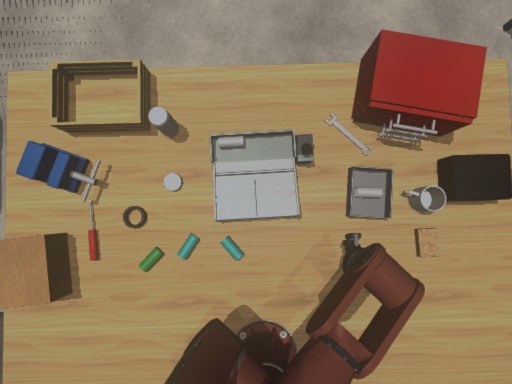

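Tube B lies in the bin (top image pixel about 368,193), and tube A in the tray (231,142). The knob is home at (306,149), and the bystanders are where they started.

```bash
python3 -c "
from cell import bot; print(bot.hand_in())"
```

```text
the job is handed in; nothing more can be done
None
```

The job is done and handed in at about 37.5 s of robot time, well under the 69 s limit.

**What I did:**
- I set the crushed tube (B) at the deck's upper end and the sound tube (A) about 55 mm above the gate. Both were lowered by touch, with 2 to 7 N on contact.
- Tube A rolled against the gate. I pulled the knob out until it met its stop, and A rolled into the tray and came to rest.
- I pushed the knob home, then picked B off the deck and laid it in the bin.

**Last checks:**
- **Camera images:** they show A in the tray, B in the bin and no bystander visibly moved. I compared the bystanders by eye, not by measurement.
- **Knob:** its height reads 109.5 mm against 109.8 mm at the start, and the tool's home position before and after matched to 0.1 mm.
- **Robot:** clear of everything, with a wrist force around 1 N, which is noise level.

**What went wrong or disagreed:**
- **First grasps:** the first closing on each tube was a few millimetres too high, so I opened and gripped again lower.
- **Bin centre:** the depth data put it about 20 mm further right than the rim in the image. I used the rim, and the tube ended well inside the walls.

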